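# Sort garlic and lemons into two pots and screw both shut

### The job

Put every loose garlic bulb into the pot that already holds a garlic bulb and every loose lemon into the pot that already holds a lemon. Then close both pots with the two wooden screw caps (either fits): set each cap on, turn it backwards (anticlockwise from above) until it drops into the thread, then screw it down clockwise until it is fully home on the rim, and let go. Leave the mug, tin and spice jar standing where they are.

Things in the scene. Friction and masses are not known exactly. Their poses are not given: they have to be found in the camera images.
- keeper_a: round straight white pot, open on top, firmly fixed to the worktop by a suction foot; 137 mm outer diameter, 124 mm inner, rim 170 mm above the worktop, inner floor 10 mm up. Origin at the centre of its underside, z up. Stands to the robot's left.
- keeper_b: the second pot, to the robot's right, identical to keeper_a (same sizes, same origin).
- mouth_a (a point): centre of keeper_a's mouth, at rim height. Below the rim a coarse thread in 3 equal parts, at an unknown angle, narrows the bore to 100 mm. Each part, clockwise from above: open gap of 35 deg, groove of 75 deg that sinks 8 mm in its first 50 deg and is then level, stop post of 10 deg.
- mouth_b (a point): centre of keeper_b's mouth, at rim height; thread as in keeper_a, at an unknown angle of its own.
- cap_0: loose wooden screw cap, 170 to 290 g, standing upright; origin at the centre of its underside, z up. Plug of 96 mm diameter, 42 mm high, its lowest 10 mm tapering to 80 mm; on top a flange of 132 mm diameter from 42 to 51 mm up. Home: flange on the rim, cap origin 128 mm above the pot's origin. Little torque is needed and it stays where it is left.
- cap_1: the second cap, identical to cap_0; it stands between the two pots, its grip bar roughly across the robot's view (along y).
- grip_0 (a point): centre of cap_0's upright grip bar, 70 mm above the cap's origin; the bar is 70 mm long (along the cap's x), 24 mm wide (along its y) and reaches from 51 to 87 mm up.
- grip_1 (a point): the same point of cap_1's grip bar.
- pins_0 (a point): point on cap_0's axis, 12 mm above its origin, level with 3 steel pins of 8 mm diameter that stick out to 119 mm diameter at untold angles. Set on a pot, the cap rides 15 to 28 mm above home, pins on the thread: clockwise it jams on a post; anticlockwise, within about 100 deg, the pins drop to 7 mm above home. Then 45 to 110 deg clockwise, lightly pressed, brings it home.
- pins_1 (a point): the same point of cap_1, which has the same pins.
- bulb_0: loose garlic bulb, round and whole, 56 mm diameter, 56 mm high with a short pointed stem; origin under its centre, z up its stem. Three or four of bulb_0, bulb_1, lemon_0, lemon_1 stand on the worktop in a run (the other is absent).
- bulb_1: loose garlic bulb, round and whole, 56 mm diameter, 56 mm high with a short pointed stem; origin under its centre, z up its stem. Three or four of bulb_0, bulb_1, lemon_0, lemon_1 stand on the worktop in a run (the other is absent).
- lemon_0: loose lemon lying on the worktop, 76 mm long (its x), 56 mm wide (its y), 55 mm high; origin at the centre of its underside, z up. May be absent.
- lemon_1: loose lemon lying on the worktop, 76 mm long (its x), 56 mm wide (its y), 55 mm high; origin at the centre of its underside, z up. May be absent.
- bulb_in: garlic bulb like the others that lies in one of the two pots from the start and marks it as the garlic pot; origin under its centre when upright.
- lemon_in: lemon like the others that lies in the other pot from the start and marks it as the lemon pot; origin at the centre of its underside.
- mug: white mug standing upside down, 98x74x63 mm, bystander; origin under its centre.
- tin: green tin with a white lid, 62 mm diameter, 67 mm high, bystander; origin under its centre.
- spice_jar: spice jar with a yellow cap, 42 mm diameter, 96 mm high, bystander; origin under its centre.

How it is judged:
By the outcome, as a careful person would: the job done as asked, in the order asked, and still so for the second after the job is handed in, with the robot touching nothing.
Of bulb_0, bulb_1, lemon_0, lemon_1 only 3 to 4 are there at a start; the rules pass over those that are not, and their reading is None.
At some moment in a run one of bulb_0, bulb_1 may be knocked a few centimetres aside while the robot is not near it.
Once in a run the grip may slacken for a moment while it holds something.
It also fails if it takes over 192 s, if anything falls off the work surface, if the arm or the gripper's body presses on something with over 40 N, if the wrist force passes 120 N, or if a joint passes its speed limit or range.

### The arm

A 7-joint arm with a two-finger parallel gripper is mounted at the origin on a cart in front of the work surface, level with it; the furniture and walls round the work are solid. World frame = base frame: x ahead of the robot, y to its left, z up, the work surface at z = 0. Lengths are in m, angles in degrees, forces in N, time in s.
With the tool pointing down it reaches from about 0.425 to 0.825 m from the base axis. Payload 3.6 kg.
Tool frame: the origin (TCP) lies on the centre line of the jaws, within the pads' length; the fingertips stand 14 mm ahead of it and the grasp point (between the pads) lies 5 mm behind it; z points along the fingers, y is the line along which they close (so a half turn about z gives the same grasp; the last joint's range is limited). The gripper opens to 93 mm and grips with 3 to 60 N. Pads are 15 mm wide; open, the fingers measure 128 mm over their backs; the gripper's body (75 mm by 188 mm) begins 65 mm behind the grasp point.
Start: joints at [64.2, 35.231, -0.722, 81.555, 0.464, 63.22, -2.315], TCP at [0.267, -0.592, 0.233] pointing down, gripper open.
Joint ranges: [-178.69, 178.69], [-17.37, 117.87], [-77.05, 75.6], [15.02, 138.74], [-78.02, 258.01], [0.78, 113.62], [-162.83, 162.83]. Speed limits (degrees/s): [159.86, 159.86, 180, 180, 180, 180, 180].

### API

Orientations are given as [roll, pitch, yaw] about the fixed x, y, z axes, in that order (R = Rz(yaw) Ry(pitch) Rx(roll)).
In Python, from plant import manip, vision, workorder gives the robot as it stands (manip), with the cameras (vision) and the job (workorder).
- The arm moves only by the shell command python3 nudge.py [FORCE], which reads ROWS from standard input. ROWS is a JSON list of rows, 1 to 8 of them, each an object with the fields aperture (the opening from 0.0 (shut) to 1.0 (fully open)), tx, ty, tz (the shift in parts of the range, where 1.0 means 0.6 m), wx, wy, wz (a rotation vector in parts of the range, where 1.0 means 90 degrees); a field left out counts as zero (the opening has to be given); each row is the pose to reach, as a shift and turn from the pose commanded when the command began, along the tool's axes at that moment; what a row does not reach only later rows make up. A row lasts 1/10 s, in which the tool goes at most 0.05 m and 8.59 degrees, less where a joint would pass 70% of its speed; a pose out of reach is approached as far as the arm can. The fingers move at their own pace and stop on an object; FORCE is the grip in N (left out, the last holds). Time passes only in rows, so rows that do not move let the fingers close. It prints the time, the measured TCP pose, the force, the opening and the grip force at its end. No shift or turn number may pass 1 either way. Input that does not fit is refused with a message, and nothing moves.
- manip.read_state(): the state, without advancing time (a new reading comes with each control period).
- vision.snapshot(name): name is "scene" or "top"; returns a dict with "image" (384x512x3 uint8, red, green, blue), "intrinsics" (3x3 intrinsics, pixels), "world_from_camera" (4x4, takes a point from camera to world coordinates). Camera axes: x right, y down, z forward; pixel columns grow to the right and rows downward; lengths in m; the calibration is good to about 2 mm. A picture is of the moment at which its call begins. There is no depth.
- workorder.close_job(): hands the job in; it is judged then, once.
The state is a dict: "time": time; "qpos": joint angles; "joint_velocities": joint speeds; "effort": joint torques, N m; "tcp_pos": TCP position; "orientation": TCP orientation; "force": force on the tool from outside, world axes, zero at the start; "ft_torque": the same for the moment, N m; "finger_gap": opening from 0.0 (shut) to 1.0 (fully open); "grip_force": force on a finger pad.
Only numpy, scipy, OpenCV 4.12 (cv2) and the standard library are available. Lean on these libraries where they do the work, as an engineer would, in place of code of your own. Each camera call takes 0.05 s, during which the arm holds its last target. There are 200 camera calls.

## Working session

There is one attempt and no reset: what is moved stays moved. The work goes in short steps, Python scripts to look and compute and a shell command to move; the robot and the scene stay as the last step left them, time stands still between calls to the robot, and variables do not carry over. Pictures are saved under pics/ and viewed, at most 14 in all, crops included, and the job is handed in when it is done.

```bash
ls; mkdir -p pics
cat > h.py <<'E'
import numpy as np, cv2, sys
from plant import manip, vision, workorder
def snap(n,f=None):
    s=vision.snapshot(n)
    if f: cv2.imwrite('pics/'+f,s["image"][:,:,::-1])
    return s
def ray(s,u,v,z):
    K=np.array(s["intrinsics"]);T=np.array(s["world_from_camera"])
    d=T[:3,:3]@np.linalg.inv(K)@[u,v,1];o=T[:3,3]
    return o+d*(z-o[2])/d[2]
def proj(s,p):
    K=np.array(s["intrinsics"]);T=np.linalg.inv(np.array(s["world_from_camera"]))
    q=K@(T[:3,:3]@p+T[:3,3]);return q[:2]/q[2]
E
python3 - <<'E'
from h import *
for n in("scene","top"):
    s=snap(n,n+'0.png');print(np.round(s["world_from_camera"],3).tolist(),np.round(s["intrinsics"],1).tolist())
print(manip.read_state())
E
```

```text
nudge.py
pics
plant.py
[[-0.627, -0.396, 0.671, -0.294], [-0.779, 0.307, -0.547, 0.718], [0.01, -0.865, -0.501, 0.773], [0.0, 0.0, 0.0, 1.0]] [[359.5, 0.0, 253.6], [0.0, 359.5, 195.4], [0.0, 0.0, 1.0]]
[[-0.026, -0.997, 0.075, 0.485], [-0.999, 0.024, -0.031, 0.014], [0.029, -0.076, -0.997, 1.248], [0.0, 0.0, 0.0, 1.0]] [[384.8, 0.0, 257.5], [0.0, 384.8, 192.8], [0.0, 0.0, 1.0]]
{'time': 0.1, 'qpos': array([64.20123027, 35.28658965, -0.72241381, 81.63057302,  0.46382356,
       63.22077552, -2.31390736]), 'joint_velocities': array([-0.00992607, -0.23259807,  0.04407337, -0.26595826,  0.01424826,
       -0.0436427 ,  0.07584986]), 'effort': array([ 1.17405405e-03, -4.60044014e+01,  2.10188585e-01, -1.66245246e+01,
       -6.11523679e-02,  1.69498305e-02,  8.41091719e-05]), 'tcp_pos': array([ 0.26701066, -0.59188054,  0.23157344]), 'orientation': array([-1.79864941e+02,  1.73095808e-03,  2.42845224e+01]), 'force': array([0.09326955, 0.75668352, 0.85507381]), 'ft_torque': array([-0.02412238,  0.00941706, -0.02960092]), 'grip_force': 0.0, 'finger_gap': 1.0003369063000092}
```

View pics/scene0.png

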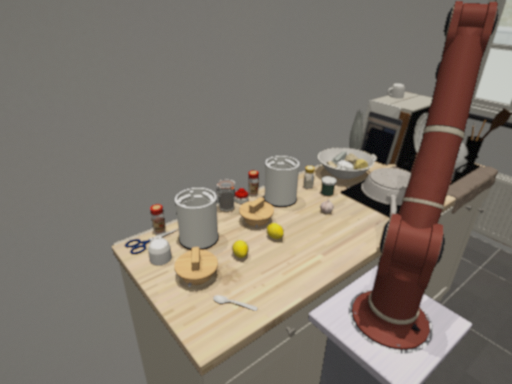

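View pics/top0.png

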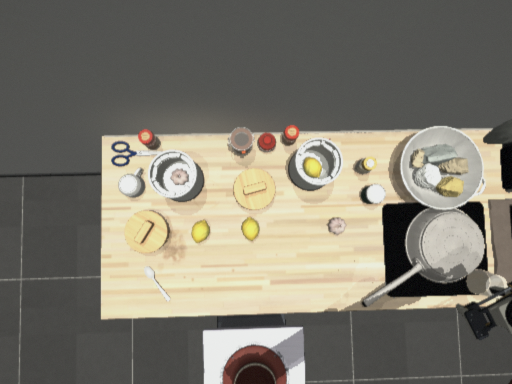

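The top view (rows down = −x, columns right = −y) shows garlic in the left pot at (179,176) and a lemon in the right pot at (314,166). The loose items are lemons at (201,231) and (250,229) and one bulb at (337,226). The caps are at (148,231) and (254,188).

```bash
cat > meas.py <<'E'
from h import *
def mask_c(s,lo,hi,box,amin=20):
    h=cv2.cvtColor(s["image"],cv2.COLOR_RGB2HSV);m=cv2.inRange(h,lo,hi)
    b=np.zeros_like(m);x0,y0,x1,y1=box;b[y0:y1,x0:x1]=m[y0:y1,x0:x1]
    out=[]
    for c in cv2.findContours(b,cv2.RETR_EXTERNAL,cv2.CHAIN_APPROX_NONE)[0]:
        if cv2.contourArea(c)>=amin:
            r=cv2.fitEllipse(c);out.append((r[0],r[1],r[2],cv2.contourArea(c)))
    return out
E
python3 - <<'E'
from meas import *
s=vision.snapshot("top");im=s["image"];h=cv2.cvtColor(im,cv2.COLOR_RGB2HSV)
cv2.imwrite('pics/crop0.png',cv2.resize(im[120:260,100:400,::-1],None,fx=2.6,fy=2.6,interpolation=cv2.INTER_CUBIC))
for u,v in[(201,231),(127,231),(140,240),(165,235),(245,195),(254,188),(337,226),(220,250),(148,231),(160,231),(270,195)]: print((u,v),h[v,u])
for e in mask_c(s,(22,170,100),(34,255,255),(100,110,400,300)): print('lemon?',np.round(e[0],1),np.round(e[1],1),round(e[2]),e[3],np.round(ray(s,*e[0],.0275),4))
E
```

```text
(201, 231) [ 31 126 237]
(127, 231) [ 24  83 233]
(140, 240) [ 25  80 232]
(165, 235) [ 26  73 233]
(245, 195) [ 17 104 196]
(254, 188) [ 26  75 235]
(337, 226) [ 13  50 193]
(220, 250) [ 21  57 232]
(148, 231) [ 16 106 101]
(160, 231) [ 26  75 234]
(270, 195) [ 23  84 234]
```

View pics/crop0.png

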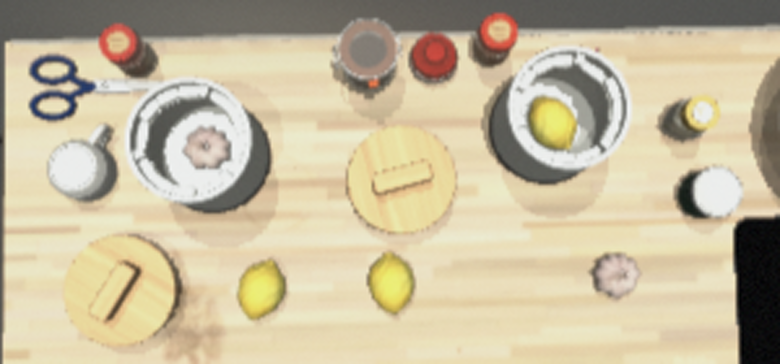

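The crop shows the rims clearly at about (192,141) and (569,107) in crop pixels. The cap bars are at (403,176) and (115,290), and the lemons and the bulb are isolated.

Run:
```python
from meas import *
s=vision.snapshot("top");im=s["image"];h=cv2.cvtColor(im,cv2.COLOR_RGB2HSV)
print('B')
def hough(box,r,z,n):
    x0,y0,x1,y1=box;f=4
    g=cv2.resize(cv2.cvtColor(im,cv2.COLOR_RGB2GRAY)[y0:y1,x0:x1],None,fx=f,fy=f,interpolation=cv2.INTER_CUBIC)
    c=cv2.HoughCircles(g,cv2.HOUGH_GRADIENT_ALT,1,10,param1=80,param2=.3,minRadius=int((r-2.5)*f),maxRadius=int((r+2.5)*f))
    if c is None: print(n,None);return
    for q in c.reshape(-1,c.shape[-1])[:4]:
        u,v=q[0]/f+x0-.375,q[1]/f+y0-.375
        print(n,round(u,1),round(v,1),round(q[2]/f,1),np.round(ray(s,u,v,z),4))
hough((140,140,215,215),24.4,.17,'A');hough((280,125,350,200),24.4,.17,'B')
hough((115,200,182,262),21.2,.051,'cap0');hough((225,160,285,218),21.2,.051,'cap1')
for n,box in(('A',(140,140,215,215)),('B',(280,125,350,200))):
    x0,y0,x1,y1=box
    m=cv2.inRange(h,(0,0,170),(180,38,255));b=np.zeros_like(m);b[y0:y1,x0:x1]=m[y0:y1,x0:x1]
    nl,l,st,_=cv2.connectedComponentsWithStats(b);k=1+np.argmax(st[1:,4])
    p=np.argwhere(l==k)[:,::-1].astype(np.int32);e=cv2.fitEllipse(cv2.convexHull(p));print(n,e,ray(s,*e[0],.17))
for n,(u,v) in dict(bar1=(255,187.7),bar0=(144.2,231.5)).items(): print(n,ray(s,u,v,.087))
m=cv2.inRange(h,(20,115,60),(36,255,255))
for c in cv2.findContours(m,cv2.RETR_EXTERNAL,cv2.CHAIN_APPROX_NONE)[0]:
    if cv2.contourArea(c)>60:
        e=cv2.fitEllipse(c)
        if 190<e[0][0]<330: print('lemon',np.round(e[0],1),np.round(e[1],1),round(e[2]),np.round(ray(s,*e[0],.0275),4))
# bulb: pinkish hue low
bx=h[212:242,322:352];d=cv2.inRange(bx,(0,0,0),(19,255,215))|cv2.inRange(bx,(150,0,0),(180,255,215))
for c in cv2.findContours(d,cv2.RETR_EXTERNAL,cv2.CHAIN_APPROX_NONE)[0]:
    if cv2.contourArea(c)>60:
        q,r=cv2.minEnclosingCircle(c);print('bulb',q[0]+322,q[1]+212,r,ray(s,q[0]+322,q[1]+212,.025))
```

```text
B
A 178.4 177.1 24.4 [0.6158 0.2009 0.17  ]
A 171.1 173.6 23.8 [0.6261 0.221  0.17  ]
A 168.6 181.6 24.4 [0.6037 0.2281 0.17  ]
A 175.1 165.9 24.2 [0.6477 0.2096 0.17  ]
B 312.1 164.9 24.5 [ 0.6422 -0.1768  0.17  ]
B 316.9 160.9 22.8 [ 0.6534 -0.1908  0.17  ]
cap0 148.1 232.1 21.6 [0.4624 0.3156 0.051 ]
cap1 252.9 188.4 20.8 [ 0.5896 -0.0094  0.051 ]
A ((167.13507080078125, 170.48684692382812), (48.63917922973633, 61.691898345947266), 120.34032440185547) [0.63519045 0.23200364 0.17      ]
B ((319.6368713378906, 160.78759765625), (46.98681640625, 50.179176330566406), 106.1130599975586) [ 0.65346149 -0.19866141  0.17      ]
bar1 [ 0.58839606 -0.01513087  0.087     ]
bar0 [0.46521979 0.31813335 0.087     ]
lemon [199.9 230.9] [15.7 21.2] 19 [0.4614 0.1601 0.0275]
lemon [250.  228.4] [15.6 21.3] 173 [0.4652 0.0026 0.0275]
lemon [312.1 167. ] [15.2 20. ] 147 [ 0.6563 -0.2016  0.0275]
bulb 336.0720520019531 224.94104766845703 10.116019248962402 [ 0.46875833 -0.27202223  0.025     ]
```

Run:
```python
from h import *
s=vision.snapshot("top");im=s["image"][:,:,::-1]
f=lambda x,y:cv2.resize(im[y:y+60,x:x+78],None,fx=5,fy=5,interpolation=cv2.INTER_CUBIC)
cv2.imwrite('pics/pots.png',np.vstack([np.hstack([f(138,145),f(280,132)]),np.hstack([f(110,202),f(217,160)])]))
```

```text
(no output)
```

View pics/pots.png

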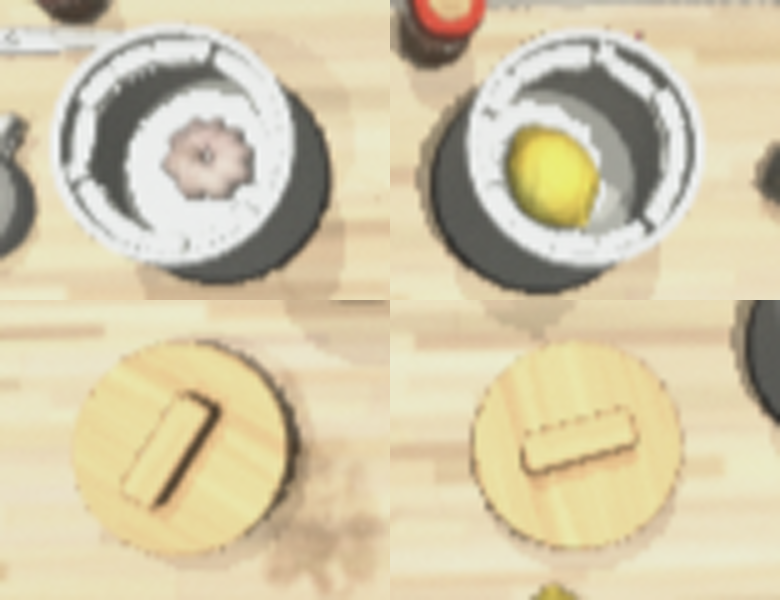

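From the composite I read these full-image centres:
- Pot A rim: (172.2,173.5)
- Pot B rim: (318.7,161.0)
- Cap 0 flange: (145.6,231.2), bar direction about −29° in yaw
- Cap 1 flange: (253.9,188.5), bar direction about 107°

```bash
cat > go.py <<'E'
# usage: go.py x y z yaw -> shift in tool axes and rz from the measured pose
from h import *
st=manip.read_state();p=np.array(st["tcp_pos"]);o=st["orientation"]
from scipy.spatial.transform import Rotation as R
r=R.from_euler('xyz',o,degrees=True)
t=np.array(list(map(float,sys.argv[1:4])));yaw=float(sys.argv[4])
print('tool shift',np.round(r.inv().apply(t-p),4),'rotvec',np.round((r.inv()*R.from_euler('xyz',[180,0,yaw],degrees=True)).as_rotvec(degrees=True),1),'pos',np.round(p,4),np.round(o,1),'F',np.round(st["force"],1),'q',np.round(st["qpos"],0),'t',round(st["time"],1))
E
python3 - <<'E'
from h import *
s=vision.snapshot("top")
for n,u,v,z in [('A',172.2,173.5,.17),('B',318.7,161,.17),('cap0',145.6,231.2,.051),('bar0',143,230.8,.087),('cap1',253.9,188.5,.051),('bar1',254.4,187,.087)]: print(n,np.round(ray(s,u,v,z),4))
E
python3 go.py .469 -.272 .15 90
```

```text
A [0.6264 0.218  0.17  ]
B [ 0.6529 -0.196   0.17  ]
cap0 [0.4654 0.3233 0.051 ]
bar0 [0.4674 0.3217 0.087 ]
cap1 [ 0.5892 -0.0125  0.051 ]
bar1 [ 0.5906 -0.0134  0.087 ]
tool shift [ 0.3157 -0.2089  0.0825] rotvec [ -0.   -0.  -65.7] pos [ 0.2672 -0.5923  0.2323] [-179.9    0.    24.3] F [ 0.7 -0.1 -0.8] q [64. 35. -1. 82.  0. 63. -2.] t 0.3
```

Careful with the scale: shifts go in shares of 0.6 m and turns go in shares of 90 degrees. That gives: 0.3 m is 0.5, -0.15 m is -0.25, -56 degrees is -0.6222.

```bash
echo '[{"aperture":1, "tz":-0.1}, {"aperture":1, "tx":0.0833, "ty":-0.05, "tz":-0.1333, "wz":-0.0889}, {"aperture":1, "tx":0.1667, "ty":-0.1, "tz":-0.1333, "wz":-0.1778}, {"aperture":1, "tx":0.2333, "ty":-0.15, "tz":-0.1333, "wz":-0.2667}, {"aperture":1, "tx":0.3, "ty":-0.2, "tz":-0.1333, "wz":-0.3556}, {"aperture":1, "tx":0.3667, "ty":-0.25, "tz":-0.1333, "wz":-0.4444}, {"aperture":1, "tx":0.4333, "ty":-0.3, "tz":-0.1333, "wz":-0.5333}, {"aperture":1, "tx":0.5, "ty":-0.3333, "tz":-0.1, "wz":-0.6222}]' | python3 nudge.py 15; python3 go.py .469 -.272 .15 90
```

```text
time: 1.1
tcp_pos: [0.449, -0.3005, 0.3004]
orientation: [179.7, 0.1, 80.6]
force: [0.9, -0.7, -0.7]
finger_gap: 0.999
grip_force: 0.0
tool shift [0.0317 0.0144 0.1504] rotvec [ 0.3  0.1 -9.4] pos [ 0.449  -0.3005  0.3004] [1.797e+02 1.000e-01 8.060e+01] F [ 0.9 -0.7 -0.7] q [ 44.  23. -18.  94.   8.  65.  14.] t 1.1
```

Scaled: 0.2 m is 0.3333, 0.16 m is 0.2667, -9.4 degrees is -0.1044.

```bash
echo '[{"aperture":1, "tx":0.0533, "ty":0.0242, "tz":0.0667, "wz":-0.0889}, {"aperture":1, "tx":0.0533, "ty":0.0242, "tz":0.1333, "wz":-0.1044}, {"aperture":1, "tx":0.0533, "ty":0.0242, "tz":0.2, "wz":-0.1044}, {"aperture":1, "tx":0.0533, "ty":0.0242, "tz":0.2667, "wz":-0.1044}, {"aperture":1, "tx":0.0533, "ty":0.0242, "tz":0.3333, "wz":-0.1044}, {"aperture":1, "tx":0.0533, "ty":0.0242, "tz":0.3333, "wz":-0.1044}]' | python3 nudge.py
python3 - <<'E'
from h import *
s=snap("scene");cv2.imwrite('pics/b1.png',cv2.resize(s["image"][150:270,250:420,::-1],None,fx=4,fy=4,interpolation=cv2.INTER_CUBIC))
E
python3 go.py .469 -.272 .022 90
```

```text
time: 1.7
tcp_pos: [0.4635, -0.2715, 0.0938]
orientation: [-179.4, -0.3, 89.7]
force: [-1.7, 0.8, 0.5]
finger_gap: 0.998
grip_force: 0.0
tool shift [0.0002 0.0037 0.0746] rotvec [-0.3 -0.1 -0.3] pos [ 0.4657 -0.2724  0.0966] [-1.797e+02 -1.000e-01  8.970e+01] F [0.8 0.1 0.8] q [ 39.  37. -16. 108.  16.  38.  12.] t 1.8
```

View pics/b1.png

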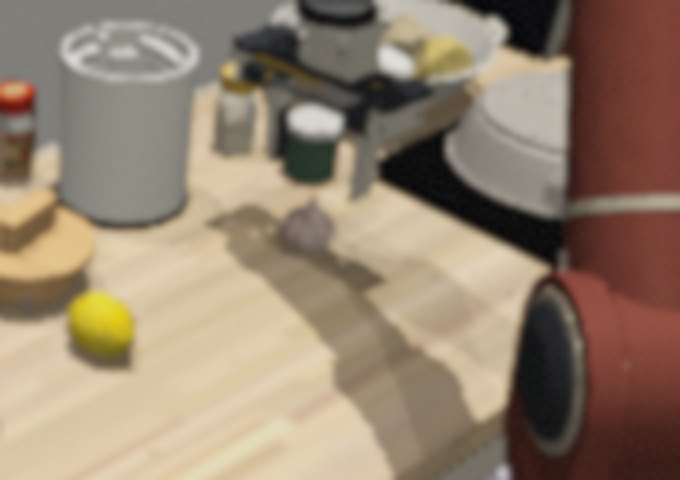

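The bulb sits centrally below the open fingers, at scene pixel (326.6,207).

Scaled: 0.074 m is 0.1233, 0.072 m is 0.12.

```bash
python3 -c "
from h import *
s=snap('scene');print(ray(s,326.4,206.8,.025))"; echo '[{"aperture":1, "ty":0.0058, "tz":0.0583}, {"aperture":1, "ty":0.0058, "tz":0.1167}, {"aperture":1, "ty":0.0058, "tz":0.12}, {"aperture":0.3, "ty":0.0058, "tz":0.1233}, {"aperture":0.3, "ty":0.0058, "tz":0.1233}, {"aperture":0.3, "ty":0.0058, "tz":0.1233}, {"aperture":0.3, "ty":0.0058, "tz":0.1233}, {"aperture":0.3, "ty":0.0058, "tz":0.1233}]' | python3 nudge.py 15; python3 go.py .6264 .218 .3 90
```

```text
[ 0.46144353 -0.26949247  0.025     ]
time: 2.6
tcp_pos: [0.4708, -0.2733, 0.0252]
orientation: [180.0, 0.0, 89.7]
force: [0.0, -0.3, 0.6]
finger_gap: 0.62
grip_force: 0.2
tool shift [ 0.4921  0.153  -0.275 ] rotvec [ 0.   0.  -0.3] pos [ 0.4708 -0.2733  0.0252] [180.    0.   89.7] F [ 0.  -0.3  0.6] q [ 36.  43. -13. 110.  19.  29.  10.] t 2.6
```

Scaled: -0.24 m is -0.4, -0.19 m is -0.3167.

```bash
echo '[{"aperture":0.3}, {"aperture":0.3}, {"aperture":0.3}, {"aperture":0.3, "tz":-0.0667}, {"aperture":0.3, "tz":-0.15}, {"aperture":0.3, "tz":-0.2333}, {"aperture":0.3, "tz":-0.3167}, {"aperture":0.3, "tz":-0.4}]' | python3 nudge.py 20; python3 go.py .6264 .218 .3 90
```

```text
time: 3.4
tcp_pos: [0.4702, -0.2727, 0.2661]
orientation: [-180.0, -0.0, 89.7]
force: [0.2, -0.9, -1.8]
finger_gap: 0.581
grip_force: 20.0
tool shift [ 0.4916  0.1536 -0.0337] rotvec [-0.  -0.  -0.3] pos [ 0.4702 -0.2727  0.2661] [-180.    -0.    89.7] F [ 0.2 -0.9 -1.8] q [ 42.  25. -21.  96.  10.  61.  18.] t 3.4
```

Scaled: 0.32 m is 0.5333, 0.05 m is 0.0833.

```bash
echo '[{"aperture":0.3, "tx":0.0667, "ty":0.0167, "tz":-0.0333}, {"aperture":0.3, "tx":0.1333, "ty":0.05, "tz":-0.05}, {"aperture":0.3, "tx":0.2, "ty":0.0667, "tz":-0.05}, {"aperture":0.3, "tx":0.2667, "ty":0.0833, "tz":-0.05}, {"aperture":0.3, "tx":0.3333, "ty":0.1, "tz":-0.05}, {"aperture":0.3, "tx":0.4, "ty":0.1333, "tz":-0.05}, {"aperture":0.3, "tx":0.4667, "ty":0.15, "tz":-0.05}, {"aperture":0.3, "tx":0.5333, "ty":0.1667, "tz":-0.05}]' | python3 nudge.py; echo '[{"aperture":0.3, "tx":0.0667, "ty":0.0167}, {"aperture":0.3, "tx":0.1333, "ty":0.0333}, {"aperture":0.3, "tx":0.2, "ty":0.05}, {"aperture":0.3, "tx":0.25, "ty":0.075}, {"aperture":0.3, "tx":0.2833, "ty":0.0883}, {"aperture":0.3, "tx":0.2867, "ty":0.0892}, {"aperture":0.3, "tx":0.2867, "ty":0.0892}, {"aperture":0.3, "tx":0.2867, "ty":0.0892}]' | python3 nudge.py;  python3 go.py .6264 .218 .19 90
```

```text
time: 4.2
tcp_pos: [0.5725, 0.048, 0.2937]
orientation: [-180.0, -0.0, 89.7]
force: [1.5, -0.8, -0.3]
finger_gap: 0.572
grip_force: 20.0
time: 5.0
tcp_pos: [0.6269, 0.2162, 0.2941]
orientation: [-180.0, 0.1, 89.6]
force: [-0.2, 0.1, -0.4]
finger_gap: 0.577
grip_force: 20.0
tool shift [ 0.002  -0.0005  0.1041] rotvec [-0.   0.1 -0.4] pos [0.6269 0.2162 0.2941] [-1.80e+02  1.00e-01  8.96e+01] F [-0.2  0.1 -0.4] q [ -8.  36. -24.  73.  14.  74. -33.] t 5.0
```

Scaled: 0.124 m is 0.2067, 0.04 m is 0.0667.

```bash
echo '[{"aperture":0.3, "tx":0.0033, "ty":-0.0008, "tz":0.0667}, {"aperture":0.3, "tx":0.0033, "ty":-0.0008, "tz":0.1333}, {"aperture":0.3, "tx":0.0033, "ty":-0.0008, "tz":0.175}, {"aperture":0.3, "tx":0.0033, "ty":-0.0008, "tz":0.2067}, {"aperture":0.3, "tx":0.0033, "ty":-0.0008, "tz":0.2067}, {"aperture":0.65, "tx":0.0033, "ty":-0.0008, "tz":0.2067}, {"aperture":0.65, "tx":0.0033, "ty":-0.0008, "tz":0.2067}, {"aperture":0.65, "tx":0.0033, "ty":-0.0008, "tz":0.2067}]' | python3 nudge.py; echo '[{"aperture":0.65}, {"aperture":0.65, "tz":-0.0667}, {"aperture":0.65, "tz":-0.1333}, {"aperture":1, "tx":-0.0667, "ty":-0.0667, "tz":-0.1333, "wz":0.0889}, {"aperture":1, "tx":-0.0833, "ty":-0.1333, "tz":-0.1333, "wz":0.1778}, {"aperture":1, "tx":-0.1, "ty":-0.1833, "tz":-0.1333, "wz":0.2667}, {"aperture":1, "tx":-0.1, "ty":-0.2333, "tz":-0.1333, "wz":0.3556}, {"aperture":1, "tx":-0.1, "ty":-0.2667, "tz":-0.1333, "wz":0.4444}]' | python3 nudge.py;  python3 go.py .4652 .0026 .15 7
python3 -c "
from meas import *
s=vision.snapshot('top')
for e in mask_c(s,(20,115,60),(36,255,255),(190,150,340,260),60): print(np.round(e[0],1),round(e[2]),np.round(ray(s,*e[0],.0275),4))"
```

```text
time: 5.8
tcp_pos: [0.6273, 0.2203, 0.1723]
orientation: [179.8, -0.1, 89.7]
force: [-0.4, 0.7, 0.1]
finger_gap: 0.648
grip_force: 0.0
time: 6.6
tcp_pos: [0.464, 0.1607, 0.2512]
orientation: [180.0, -0.0, 49.4]
force: [-0.1, 0.4, 0.5]
finger_gap: 0.993
grip_force: 0.0
tool shift [-0.1193  0.1038  0.1012] rotvec [ 0.  -0.  42.4] pos [0.464  0.1607 0.2512] [180.   -0.   49.4] F [-0.1  0.4  0.5] q [-10.  21. -16. 105.   7.  55. -70.] t 6.6
[202.7 235.1] 41 [0.448  0.1515 0.0275]
[249.9 228.3] 172 [0.4653 0.0027 0.0275]
[312.1 167. ] 146 [ 0.6562 -0.2016  0.0275]
```

Scaled: 0.16 m is 0.2667, 0.15 m is 0.25, 68 degrees is 0.7556.

```bash
echo '[{"aperture":1, "tz":0.05, "wz":0.0944}, {"aperture":1, "tz":0.1, "wz":0.1889}, {"aperture":1, "tz":0.15, "wz":0.2833}, {"aperture":1, "tz":0.2, "wz":0.3778}, {"aperture":1, "tz":0.2333, "wz":0.4722}, {"aperture":1, "tz":0.25, "wz":0.5667}, {"aperture":1, "tz":0.2667, "wz":0.6611}, {"aperture":1, "tx":-0.0017, "ty":0.0033, "tz":0.2667, "wz":0.7556}]' | python3 nudge.py;  python3 go.py .4614 .1601 .022 -19
```

```text
time: 7.45
tcp_pos: [0.467, 0.1595, 0.0893]
orientation: [180.0, 0.1, -18.5]
force: [0.0, -0.7, 0.0]
finger_gap: 1.0
grip_force: 0.0
tool shift [-0.0054  0.0012  0.0673] rotvec [0.  0.1 0.5] pos [0.467  0.1595 0.0893] [ 1.80e+02  1.00e-01 -1.85e+01] F [ 0.  -0.7  0. ] q [ -24.   34.    4.  116.   -5.   31. -125.] t 7.5
```

Scaled: 0.067 m is 0.1117, 0.035 m is 0.0583.

```bash
echo '[{"aperture":1, "tx":-0.0083, "ty":0.0017, "tz":0.0583}, {"aperture":1, "tx":-0.0083, "ty":0.0017, "tz":0.1117}, {"aperture":1, "tx":-0.0083, "ty":0.0017, "tz":0.1117}, {"aperture":0.3, "tx":-0.0083, "ty":0.0017, "tz":0.1117}, {"aperture":0.3, "tx":-0.0083, "ty":0.0017, "tz":0.1117}, {"aperture":0.3, "tx":-0.0083, "ty":0.0017, "tz":0.1117}, {"aperture":0.3, "tx":-0.0083, "ty":0.0017, "tz":0.1117}, {"aperture":0.3, "tx":-0.0083, "ty":0.0017, "tz":0.1117}]' | python3 nudge.py 20;echo '[{"aperture":0.3}, {"aperture":0.3}, {"aperture":0.3, "tz":-0.0667}, {"aperture":0.3, "tz":-0.15}, {"aperture":0.3, "tz":-0.2333}, {"aperture":0.3, "tz":-0.3167}, {"aperture":0.3, "tz":-0.4}, {"aperture":0.3, "tz":-0.45}]' | python3 nudge.py; python3 go.py .6529 -.196 .29 -19
```

```text
time: 8.25
tcp_pos: [0.4623, 0.1597, 0.0241]
orientation: [-179.9, -0.1, -18.3]
force: [0.9, -0.7, 0.6]
finger_gap: 0.619
grip_force: 0.0
time: 9.05
tcp_pos: [0.4626, 0.1597, 0.2972]
orientation: [-179.8, -0.2, -18.3]
force: [0.0, 0.4, -1.5]
finger_gap: 0.578
grip_force: 20.0
tool shift [0.2924 0.2779 0.0074] rotvec [-0.2 -0.2  0.7] pos [0.4626 0.1597 0.2972] [-179.8   -0.2  -18.3] F [ 0.   0.4 -1.5] q [ -27.   17.    7.  102.   -2.   61. -127.] t 9.1
```

Scaled: 0.24 m is 0.4, 0.23 m is 0.3833.

```bash
echo '[{"aperture":0.3, "tx":0.05, "ty":0.05}, {"aperture":0.3, "tx":0.1, "ty":0.1}, {"aperture":0.3, "tx":0.15, "ty":0.15}, {"aperture":0.3, "tx":0.2, "ty":0.2}, {"aperture":0.3, "tx":0.25, "ty":0.25}, {"aperture":0.3, "tx":0.3, "ty":0.3}, {"aperture":0.3, "tx":0.35, "ty":0.3333}, {"aperture":0.3, "tx":0.4, "ty":0.3833}]' | python3 nudge.py; echo '[{"aperture":0.3, "tx":0.05, "ty":0.05}, {"aperture":0.3, "tx":0.0873, "ty":0.0792}, {"aperture":0.3, "tx":0.0873, "ty":0.0792}, {"aperture":0.3, "tx":0.0873, "ty":0.0792}]' | python3 nudge.py;  python3 go.py .6529 -.196 .172 -19
```

```text
time: 9.85
tcp_pos: [0.6181, -0.1337, 0.2924]
orientation: [-179.9, 0.1, -18.2]
force: [1.3, 1.3, -1.7]
finger_gap: 0.578
grip_force: 20.0
time: 10.25
tcp_pos: [0.6517, -0.1956, 0.2919]
orientation: [-180.0, 0.2, -18.4]
force: [-0.2, 1.1, -1.5]
finger_gap: 0.579
grip_force: 20.0
tool shift [1.700e-03 1.000e-04 1.199e-01] rotvec [-0.   0.2  0.6] pos [ 0.6517 -0.1956  0.2919] [-180.     0.2  -18.4] F [-0.2  1.1 -1.5] q [  9.  36.  11.  70.  -7.  74. -88.] t 10.2
```

Scaled: 0.12 m is 0.2, 0.105 m is 0.175.

```bash
echo '[{"aperture":0.3, "tx":0.0025, "tz":0.0667}, {"aperture":0.3, "tx":0.0025, "tz":0.1333}, {"aperture":0.3, "tx":0.0025, "tz":0.175}, {"aperture":0.3, "tx":0.0025, "tz":0.2}, {"aperture":0.3, "tx":0.0025, "tz":0.2}, {"aperture":0.65, "tx":0.0025, "tz":0.2}, {"aperture":0.65, "tx":0.0025, "tz":0.2}, {"aperture":0.65, "tx":0.0025, "tz":0.2}]' | python3 nudge.py; echo '[{"aperture":0.65}, {"aperture":0.65, "tz":-0.0667}, {"aperture":0.65, "tz":-0.1333}, {"aperture":1, "tx":-0.0667, "ty":-0.0667, "tz":-0.15, "wz":-0.0889}, {"aperture":1, "tx":-0.1333, "ty":-0.1333, "tz":-0.15, "wz":-0.1778}, {"aperture":1, "tx":-0.2, "ty":-0.1667, "tz":-0.1333, "wz":-0.2667}, {"aperture":1, "tx":-0.2667, "ty":-0.1667, "tz":-0.1333, "wz":-0.2778}, {"aperture":1, "tx":-0.3333, "ty":-0.1667, "tz":-0.1333, "wz":-0.2778}]' | python3 nudge.py;  python3 go.py .4653 .0027 .022 7
python3 -c "
from meas import *
s=snap('top');cv2.imwrite('pics/c2.png',cv2.resize(s['image'][120:260,100:400,::-1],None,fx=2.6,fy=2.6,interpolation=cv2.INTER_CUBIC))"
```

```text
time: 11.05
tcp_pos: [0.6546, -0.1962, 0.1753]
orientation: [-180.0, -0.2, -18.3]
force: [-0.1, 0.7, 0.3]
finger_gap: 0.649
grip_force: 0.0
time: 11.85
tcp_pos: [0.4932, -0.036, 0.2535]
orientation: [-179.9, -0.0, 6.9]
force: [-0.5, 0.1, 0.2]
finger_gap: 0.984
grip_force: 0.0
tool shift [-0.023  -0.0415  0.2316] rotvec [-0.1 -0.  -0.1] pos [ 0.4932 -0.036   0.2535] [-179.9   -0.     6.9] F [-0.5  0.1  0.2] q [ -1.  20.   4. 105.  -2.  55. -79.] t 11.8
```

View pics/c2.png

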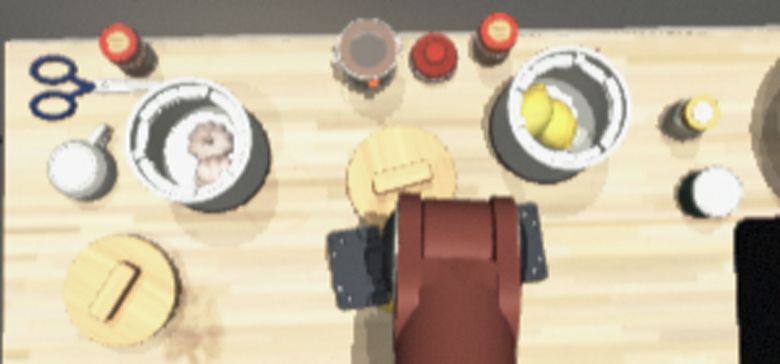

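Both bulbs lie in the left pot near crop (210,150). The two lemons in the right pot lie side by side at (537,108) and (560,132).

Scaled: 0.23 m is 0.3833, 0.2 m is 0.3333.

```bash
echo '[{"aperture":1, "tx":-0.025, "ty":-0.05, "tz":0.0667}, {"aperture":1, "tx":-0.0383, "ty":-0.0692, "tz":0.1333}, {"aperture":1, "tx":-0.0383, "ty":-0.0692, "tz":0.2}, {"aperture":1, "tx":-0.0383, "ty":-0.0692, "tz":0.2667}, {"aperture":1, "tx":-0.0383, "ty":-0.0692, "tz":0.2667}, {"aperture":1, "tx":-0.0383, "ty":-0.0692, "tz":0.3333}, {"aperture":1, "tx":-0.0383, "ty":-0.0692, "tz":0.3833}, {"aperture":1, "tx":-0.0383, "ty":-0.0692, "tz":0.3833}]' | python3 nudge.py 20;echo '[{"aperture":0.3}, {"aperture":0.3}, {"aperture":0.3}, {"aperture":0.3}, {"aperture":0.3}, {"aperture":0.3}, {"aperture":0.3}, {"aperture":0.3, "tz":-0.05}]' | python3 nudge.py;echo '[{"aperture":0.3, "tz":-0.0667}, {"aperture":0.3, "tz":-0.15}, {"aperture":0.3, "tz":-0.2333}, {"aperture":0.3, "tz":-0.3167}, {"aperture":0.3, "tz":-0.4}]' | python3 nudge.py; python3 go.py .6529 -.196 .29 7
```

```text
time: 12.7
tcp_pos: [0.4671, -0.0002, 0.0224]
orientation: [-180.0, 0.2, 6.7]
force: [-0.3, 0.1, 0.7]
finger_gap: 0.998
grip_force: 0.0
time: 13.5
tcp_pos: [0.4652, 0.0001, 0.0513]
orientation: [-180.0, 0.4, 6.7]
force: [0.7, -0.8, -1.2]
finger_gap: 0.584
grip_force: 20.0
time: 14.0
tcp_pos: [0.4665, -0.0001, 0.2952]
orientation: [-180.0, 0.0, 6.7]
force: [1.2, -0.1, -1.0]
finger_gap: 0.58
grip_force: 20.0
tool shift [0.1623 0.2163 0.0051] rotvec [-0.   0.  -0.3] pos [ 4.665e-01 -1.000e-04  2.952e-01] [-180.     0.     6.7] F [ 1.2 -0.1 -1. ] q [ -6.  15.   4. 105.  -1.  60. -85.] t 14.0
```

Scaled: 0.216 m is 0.36, 0.2 m is 0.3333.

```bash
echo '[{"aperture":0.3, "tx":0.05, "ty":0.0667}, {"aperture":0.3, "tx":0.1, "ty":0.1333}, {"aperture":0.3, "tx":0.15, "ty":0.2}, {"aperture":0.3, "tx":0.2, "ty":0.2667}, {"aperture":0.3, "tx":0.25, "ty":0.3333}, {"aperture":0.3, "tx":0.2708, "ty":0.36}, {"aperture":0.3, "tx":0.2708, "ty":0.36, "tz":0.0167}, {"aperture":0.3, "tx":0.2708, "ty":0.36, "tz":0.0333}]' | python3 nudge.py;  echo '[{"aperture":0.3, "tz":0.0667}, {"aperture":0.3, "tz":0.1333}, {"aperture":0.3, "tz":0.1733}, {"aperture":0.3, "tz":0.1733}, {"aperture":0.65, "tz":0.1733}, {"aperture":0.65, "tz":0.1733}, {"aperture":0.65, "tz":0.1733}, {"aperture":0.65, "tz":0.1733}]' | python3 nudge.py; echo '[{"aperture":0.65, "tz":-0.0833}, {"aperture":0.65, "tz":-0.1667}, {"aperture":0.65, "tx":-0.0667, "tz":-0.1667, "wz":-0.0889}, {"aperture":1, "tx":-0.1333, "ty":-0.0667, "tz":-0.1667, "wz":-0.1778}, {"aperture":1, "tx":-0.2, "ty":-0.1333, "tz":-0.1667, "wz":-0.2667}, {"aperture":1, "tx":-0.2333, "ty":-0.2, "tz":-0.1667, "wz":-0.3556}, {"aperture":1, "tx":-0.2667, "ty":-0.2667, "tz":-0.1667, "wz":-0.4444}, {"aperture":1, "tx":-0.3, "ty":-0.3333, "tz":-0.1667, "wz":-0.5333}]' | python3 nudge.py; 
python3 -c "
from meas import *
s=snap('top');cv2.imwrite('pics/c3.png',cv2.resize(s['image'][120:260,100:400,::-1],None,fx=2.6,fy=2.6,interpolation=cv2.INTER_CUBIC))"; python3 go.py .4664 .3225 .3 151.4
```

```text
time: 14.8
tcp_pos: [0.6533, -0.1948, 0.2715]
orientation: [-179.9, 0.1, 6.7]
force: [-0.1, 0.6, -1.2]
finger_gap: 0.578
grip_force: 20.0
time: 15.6
tcp_pos: [0.6549, -0.1957, 0.1711]
orientation: [179.9, -0.2, 6.7]
force: [0.0, -0.2, 0.0]
finger_gap: 0.654
grip_force: 0.0
time: 16.4
tcp_pos: [0.4507, -0.0164, 0.2704]
orientation: [179.9, -0.1, 55.0]
force: [0.9, 0.7, 0.7]
finger_gap: 0.988
grip_force: 0.0
tool shift [ 0.2856 -0.1691 -0.0282] rotvec [ -0.1  -0.4 -95.5] pos [ 0.446  -0.0087  0.2702] [-1.797e+02 -1.000e-01  5.590e+01] F [-3.6  4.  -0.7] q [  5.  15.  -8. 110.   2.  56. -38.] t 16.4
```

View pics/c3.png

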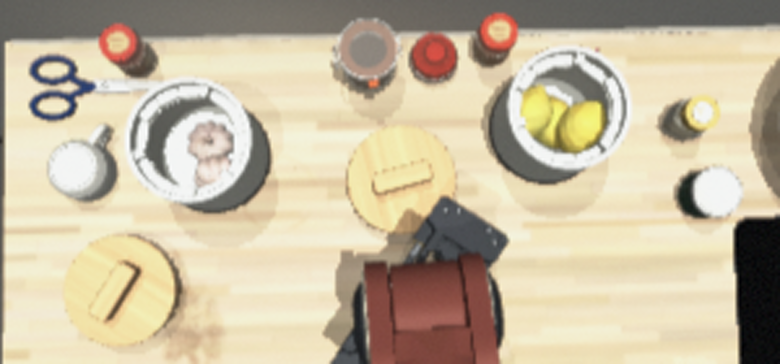

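Three lemons are in the right pot, the third one on top at crop (580,127), below the rim. The garlic pot holds two bulbs. No loose food remains, so caps next.

Scaled: 0.12 m is 0.2, 0.1 m is 0.1667, -51 degrees is -0.5667.

```bash
echo '[{"aperture":1, "tx":0.0333, "ty":0.05, "tz":-0.0333, "wz":-0.0889}, {"aperture":1, "tx":0.0667, "ty":0.1, "tz":-0.05, "wz":-0.1778}, {"aperture":1, "tx":0.1, "ty":0.1333, "tz":-0.05, "wz":-0.2667}, {"aperture":1, "tx":0.1167, "ty":0.1667, "tz":-0.05, "wz":-0.3556}, {"aperture":1, "tx":0.1283, "ty":0.2, "tz":-0.05, "wz":-0.4444}, {"aperture":1, "tx":0.1283, "ty":0.2, "tz":-0.05, "wz":-0.5333}, {"aperture":1, "tx":0.1283, "ty":0.2, "tz":-0.05, "wz":-0.5667}, {"aperture":1, "tx":0.1283, "ty":0.2, "tz":-0.05, "wz":-0.5667}]' | python3 nudge.py;python3 go.py .5898 -.013 .07 107
```

```text
time: 17.25
tcp_pos: [0.5948, -0.025, 0.2997]
orientation: [180.0, 0.0, 105.6]
force: [-1.5, -1.1, 0.5]
finger_gap: 0.998
grip_force: 0.0
tool shift [ 0.013  -0.0018  0.2297] rotvec [ 0.   0.  -1.4] pos [ 0.5948 -0.025   0.2997] [180.    0.  105.6] F [-1.5 -1.1  0.5] q [ 12.  28. -18.  85.   9.  69.   8.] t 17.2
```

Scaled: 0.16 m is 0.2667, 0.12 m is 0.2, -1.4 degrees is -0.0156.

```bash
echo '[{"aperture":1, "tx":0.0217, "ty":-0.0033, "tz":0.0667, "wz":-0.0156}, {"aperture":1, "tx":0.0217, "ty":-0.0033, "tz":0.1333, "wz":-0.0156}, {"aperture":1, "tx":0.0217, "ty":-0.0033, "tz":0.2, "wz":-0.0156}, {"aperture":1, "tx":0.0217, "ty":-0.0033, "tz":0.2667, "wz":-0.0156}, {"aperture":1, "tx":0.0217, "ty":-0.0033, "tz":0.2667, "wz":-0.0156}, {"aperture":1, "tx":0.0217, "ty":-0.0033, "tz":0.2667, "wz":-0.0156}]' | python3 nudge.py; python3 -c "
from h import *
s=snap('scene');cv2.imwrite('pics/c4.png',cv2.resize(s['image'][130:260,170:340,::-1],None,fx=4.4,fy=4.4,interpolation=cv2.INTER_CUBIC))"; python3 go.py .5898 -.013 .07 107
```

```text
time: 17.85
tcp_pos: [0.5896, -0.0125, 0.1401]
orientation: [180.0, 0.0, 107.0]
force: [0.7, 0.2, -0.4]
finger_gap: 1.001
grip_force: 0.0
tool shift [-0.0004 -0.0013  0.0714] rotvec [0.2 0.1 0. ] pos [ 0.5906 -0.0123  0.1414] [1.798e+02 1.000e-01 1.070e+02] F [-0.  -0.2  0.2] q [  9.  36. -17.  98.  13.  47.   4.] t 17.9
```

View pics/c4.png

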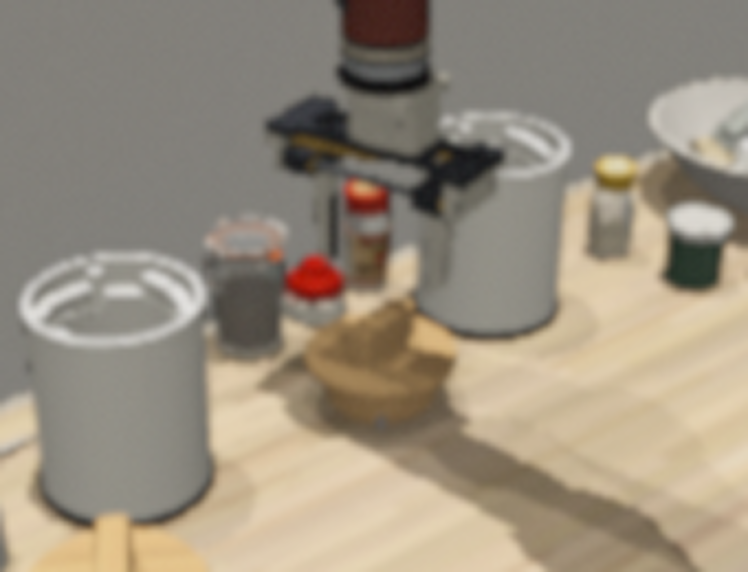

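The open gripper is centred over the middle cap's bar, at crop (385,335), and its body is clear of both pots.

Scaled: 0.07 m is 0.1167, 0.06 m is 0.1.

```bash
echo '[{"aperture":1, "tx":-0.0008, "ty":-0.0017, "tz":0.0583}, {"aperture":1, "tx":-0.0008, "ty":-0.0017, "tz":0.1}, {"aperture":1, "tx":-0.0008, "ty":-0.0017, "tz":0.1167}, {"aperture":1, "tx":-0.0008, "ty":-0.0017, "tz":0.1167}, {"aperture":0, "tx":-0.0008, "ty":-0.0017, "tz":0.1167}, {"aperture":0, "tx":-0.0008, "ty":-0.0017, "tz":0.1167}, {"aperture":0, "tx":-0.0008, "ty":-0.0017, "tz":0.1167}, {"aperture":0, "tx":-0.0008, "ty":-0.0017, "tz":0.1167}]' | python3 nudge.py 45; echo '[{"aperture":0}, {"aperture":0}, {"aperture":0}, {"aperture":0}, {"aperture":0}, {"aperture":0}]' | python3 nudge.py; python3 go.py .5898 -.013 .07 107
```

```text
time: 18.7
tcp_pos: [0.5887, -0.0132, 0.0702]
orientation: [179.9, 0.0, 107.1]
force: [0.3, 1.2, -0.0]
finger_gap: 0.707
grip_force: 0.0
time: 19.3
tcp_pos: [0.5885, -0.013, 0.0693]
orientation: [180.0, -0.0, 107.1]
force: [0.8, 0.7, -0.2]
finger_gap: 0.258
grip_force: 44.4
tool shift [-0.0004  0.0013 -0.0007] rotvec [ 0.  -0.   0.1] pos [ 0.5885 -0.013   0.0693] [180.   -0.  107.1] F [ 0.8  0.7 -0.2] q [  8.  42. -15. 101.  16.  39.   2.] t 19.3
```

Scaled: -0.24 m is -0.4, -0.23 m is -0.3833.

```bash
echo '[{"aperture":0, "tz":-0.0333}, {"aperture":0, "tz":-0.1}, {"aperture":0, "tz":-0.1833}, {"aperture":0, "tz":-0.2667}, {"aperture":0, "tz":-0.3333}, {"aperture":0, "tz":-0.3833}, {"aperture":0, "tz":-0.4}, {"aperture":0, "tz":-0.4}]' | python3 nudge.py;python3 go.py .6529 -.196 .3 107
```

```text
time: 20.1
tcp_pos: [0.5883, -0.0132, 0.3098]
orientation: [179.9, 0.0, 107.1]
force: [0.0, -0.3, -1.6]
finger_gap: 0.256
grip_force: 44.4
tool shift [-0.1937  0.008   0.0099] rotvec [0.1 0.  0.1] pos [ 0.5883 -0.0132  0.3098] [179.9   0.  107.1] F [ 0.  -0.3 -1.6] q [ 11.  27. -19.  85.   9.  69.   8.] t 20.1
```

Scaled: -0.194 m is -0.3233, -0.18 m is -0.3.

```bash
echo '[{"aperture":0, "tx":-0.05, "ty":0.0017}, {"aperture":0, "tx":-0.1, "ty":0.0033}, {"aperture":0, "tx":-0.15, "ty":0.0067}, {"aperture":0, "tx":-0.2, "ty":0.0083}, {"aperture":0, "tx":-0.25, "ty":0.01}, {"aperture":0, "tx":-0.3, "ty":0.0117}, {"aperture":0, "tx":-0.3233, "ty":0.0133}, {"aperture":0, "tx":-0.3233, "ty":0.0133}]' | python3 nudge.py;echo '[{"aperture":0, "tz":0.0167}, {"aperture":0, "tz":0.0333}, {"aperture":0, "tz":0.05}, {"aperture":0, "tz":0.0667}, {"aperture":0, "tz":0.0833}, {"aperture":0, "tz":0.0917}, {"aperture":0, "tz":0.1}, {"aperture":0, "tz":0.1083}]' | python3 nudge.py;python3 go.py .6529 -.196 .22 107; python3 -c "
from h import *
s=snap('scene');cv2.imwrite('pics/c5.png',cv2.resize(s['image'][120:230,230:370,::-1],None,fx=5,fy=5,interpolation=cv2.INTER_CUBIC))"
```

```text
time: 20.9
tcp_pos: [0.6515, -0.1998, 0.3047]
orientation: [-179.6, -0.1, 106.8]
force: [-0.9, -0.0, -2.0]
finger_gap: 0.261
grip_force: 44.4
time: 21.7
tcp_pos: [0.6531, -0.1964, 0.2443]
orientation: [180.0, 0.0, 107.1]
force: [-1.0, 0.6, -1.1]
finger_gap: 0.256
grip_force: 44.4
tool shift [ 0.0004 -0.0001  0.0243] rotvec [0.  0.  0.1] pos [ 0.6531 -0.1964  0.2443] [180.    0.  107.1] F [-1.   0.6 -1.1] q [ 24.  39. -17.  74.  11.  69.  23.] t 21.7
```

View pics/c5.png

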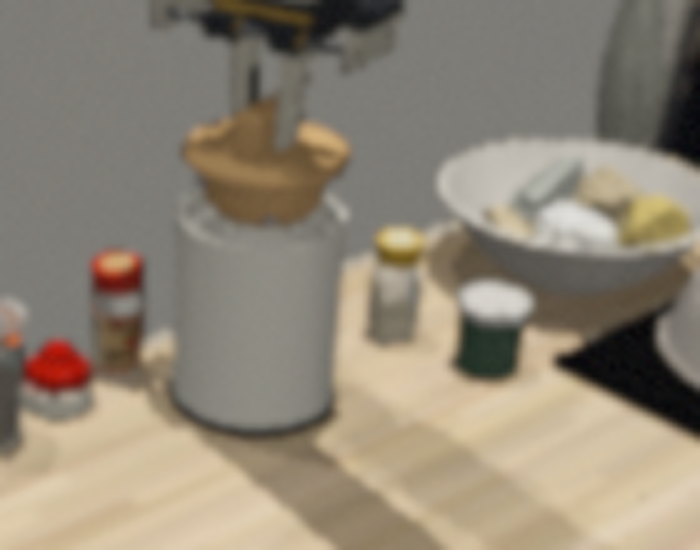

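The cap hangs level and centred over the pot to within about 2 mm (flange centre at crop x 266, expected about 264).

Scaled: 0.017 m is 0.0283, 0.014 m is 0.0233.

```bash
echo '[{"aperture":0, "tz":0.0083}, {"aperture":0, "tz":0.0167}, {"aperture":0, "tz":0.0233}, {"aperture":0, "tz":0.0283}, {"aperture":0, "tz":0.0283}]' | python3 nudge.py;echo '[{"aperture":0, "tz":0.0033}, {"aperture":0, "tz":0.0067}, {"aperture":0, "tz":0.0067}]' | python3 nudge.py;echo '[{"aperture":0, "tz":0.0033}, {"aperture":0, "tz":0.0067}, {"aperture":0, "tz":0.0067}]' | python3 nudge.py; python3 go.py .6529 -.196 .22 107
```

```text
time: 22.25
tcp_pos: [0.6526, -0.1963, 0.2267]
orientation: [-179.9, -0.0, 107.1]
force: [-0.4, -0.5, -1.6]
finger_gap: 0.258
grip_force: 44.4
time: 22.55
tcp_pos: [0.6527, -0.1963, 0.223]
orientation: [-180.0, -0.0, 107.1]
force: [0.4, 1.1, -2.7]
finger_gap: 0.258
grip_force: 44.4
time: 22.85
tcp_pos: [0.6526, -0.1963, 0.2189]
orientation: [-180.0, -0.0, 107.1]
force: [-0.1, -0.0, -2.3]
finger_gap: 0.259
grip_force: 44.4
tool shift [ 0.0002  0.0004 -0.0011] rotvec [-0.  -0.   0.1] pos [ 0.6526 -0.1963  0.2189] [-180.    -0.   107.1] F [-0.1 -0.  -2.3] q [ 24.  40. -16.  76.  11.  66.  23.] t 22.9
```

Careful with the scale: shifts go in shares of 0.6 m and turns go in shares of 90 degrees. That gives: 0.003 m is 0.005, 0.002 m is 0.0033.

```bash
for i in 1 2 3; do :; done; echo '[{"aperture":0, "tz":0.0033}, {"aperture":0, "tz":0.005}, {"aperture":0, "tz":0.005}]' | python3 nudge.py;echo '[{"aperture":0, "tz":0.0033}, {"aperture":0, "tz":0.005}, {"aperture":0, "tz":0.005}]' | python3 nudge.py
```

```text
time: 23.15
tcp_pos: [0.6527, -0.1963, 0.2161]
orientation: [-180.0, -0.0, 107.1]
force: [-0.1, -0.3, -3.0]
finger_gap: 0.256
grip_force: 44.4
time: 23.45
tcp_pos: [0.6531, -0.1964, 0.214]
orientation: [180.0, 0.0, 107.1]
force: [-0.8, 1.1, 1.5]
finger_gap: 0.254
grip_force: 44.4
```

Scaled: 0.002 m is 0.0033, 0.001 m is 0.0017, -20 degrees is -0.2222.

```bash
echo '[{"aperture":0, "tz":0.0017, "wz":-0.0444}, {"aperture":0, "tz":0.0033, "wz":-0.0889}, {"aperture":0, "tz":0.0033, "wz":-0.1333}, {"aperture":0, "tz":0.0033, "wz":-0.1778}, {"aperture":0, "tz":0.0033, "wz":-0.2222}, {"aperture":0, "tz":0.0033, "wz":-0.2222}]' | python3 nudge.py;echo '[{"aperture":0, "tz":0.0017, "wz":-0.0444}, {"aperture":0, "tz":0.0017, "wz":-0.0889}, {"aperture":0, "tz":0.0017, "wz":-0.1333}, {"aperture":0, "tz":0.0017, "wz":-0.1778}, {"aperture":0, "tz":0.0017, "wz":-0.2222}, {"aperture":0, "tz":0.0017, "wz":-0.2222}]' | python3 nudge.py
```

```text
time: 24.05
tcp_pos: [0.6539, -0.1967, 0.2168]
orientation: [179.8, 0.2, 127.0]
force: [-3.8, 0.7, 15.6]
finger_gap: 0.256
grip_force: 44.7
time: 24.65
tcp_pos: [0.6553, -0.1973, 0.2192]
orientation: [179.8, 0.6, 146.8]
force: [-5.5, 1.0, 25.2]
finger_gap: 0.262
grip_force: 46.0
```

Scaled: -0.002 m is -0.0033, -12 degrees is -0.1333.

```bash
echo '[{"aperture":0, "tz":-0.0033, "wz":-0.0444}, {"aperture":0, "tz":-0.0033, "wz":-0.0889}, {"aperture":0, "tz":-0.0033, "wz":-0.1333}, {"aperture":0, "tz":-0.0033, "wz":-0.1333}]' | python3 nudge.py;echo '[{"aperture":0, "wz":-0.0444}, {"aperture":0, "wz":-0.0889}, {"aperture":0, "wz":-0.1333}, {"aperture":0, "wz":-0.1333}]' | python3 nudge.py;echo '[{"aperture":0, "wz":-0.0444}, {"aperture":0, "wz":-0.0889}, {"aperture":0, "wz":-0.1333}, {"aperture":0, "wz":-0.1333}]' | python3 nudge.py
```

```text
time: 25.05
tcp_pos: [0.6526, -0.1966, 0.2121]
orientation: [-180.0, -0.0, 159.1]
force: [-0.3, 0.1, -1.5]
finger_gap: 0.254
grip_force: 44.7
time: 25.45
tcp_pos: [0.6527, -0.1964, 0.2117]
orientation: [180.0, -0.0, 171.0]
force: [0.2, 0.5, -1.9]
finger_gap: 0.259
grip_force: 44.7
time: 25.85
tcp_pos: [0.6535, -0.1964, 0.2121]
orientation: [179.9, 0.1, -177.3]
force: [1.3, 1.0, -2.7]
finger_gap: 0.26
grip_force: 46.4
```

Scaled: 0.003 m is 0.005, 0.002 m is 0.0033, 16 degrees is 0.1778.

```bash
echo '[{"aperture":0, "tz":0.0017, "wz":0.0444}, {"aperture":0, "tz":0.0017, "wz":0.0889}, {"aperture":0, "tz":0.0033, "wz":0.1333}, {"aperture":0, "tz":0.005, "wz":0.1778}, {"aperture":0, "tz":0.005, "wz":0.1778}]' | python3 nudge.py; echo '[{"aperture":0, "tz":0.0033}, {"aperture":0, "tz":0.0067}, {"aperture":0, "tz":0.0083}, {"aperture":0, "tz":0.0083}]' | python3 nudge.py
```

```text
time: 26.35
tcp_pos: [0.6525, -0.1961, 0.2091]
orientation: [-180.0, -0.1, 167.0]
force: [-1.2, -0.9, -0.9]
finger_gap: 0.258
grip_force: 44.4
time: 26.75
tcp_pos: [0.6527, -0.1964, 0.2039]
orientation: [180.0, -0.0, 167.1]
force: [-0.5, 0.2, -2.5]
finger_gap: 0.258
grip_force: 44.4
```

Scaled: 0.002 m is 0.0033, 20 degrees is 0.2222.

```bash
echo '[{"aperture":0, "tz":0.0033}, {"aperture":0, "tz":0.0033, "wz":0.0444}, {"aperture":0, "tz":0.0033, "wz":0.0889}, {"aperture":0, "tz":0.0033, "wz":0.1333}, {"aperture":0, "tz":0.0033, "wz":0.1778}, {"aperture":0, "tz":0.0033, "wz":0.2222}, {"aperture":0, "tz":0.0033, "wz":0.2222}]' | python3 nudge.py; echo '[{"aperture":0, "tz":0.0017, "wz":0.0444}, {"aperture":0, "tz":0.0033, "wz":0.0889}, {"aperture":0, "tz":0.005, "wz":0.1333}, {"aperture":0, "tz":0.005, "wz":0.1778}, {"aperture":0, "tz":0.005, "wz":0.2222}, {"aperture":0, "tz":0.005, "wz":0.2222}]' | python3 nudge.py
```

```text
time: 27.45
tcp_pos: [0.6537, -0.1958, 0.2032]
orientation: [179.9, 0.1, 147.1]
force: [1.1, -0.0, 0.7]
finger_gap: 0.254
grip_force: 44.5
time: 28.05
tcp_pos: [0.6537, -0.1961, 0.2001]
orientation: [179.9, 0.1, 127.2]
force: [0.4, 0.7, 0.9]
finger_gap: 0.258
grip_force: 44.5
```

Screwing down well; continuing.

Scaled: 0.003 m is 0.005, 0.002 m is 0.0033, 20 degrees is 0.2222.

```bash
echo '[{"aperture":0, "tz":0.0017, "wz":0.0444}, {"aperture":0, "tz":0.0033, "wz":0.0889}, {"aperture":0, "tz":0.005, "wz":0.1333}, {"aperture":0, "tz":0.005, "wz":0.1778}, {"aperture":0, "tz":0.005, "wz":0.2222}, {"aperture":0, "tz":0.005, "wz":0.2222}]' | python3 nudge.py; echo '[{"aperture":0, "tz":0.0017, "wz":0.0444}, {"aperture":0, "tz":0.0017, "wz":0.0889}, {"aperture":0, "tz":0.0017, "wz":0.1333}, {"aperture":0, "tz":0.0017, "wz":0.1778}, {"aperture":0, "tz":0.0017, "wz":0.2222}, {"aperture":0, "tz":0.0017, "wz":0.2222}]' | python3 nudge.py; python3 -c "
from h import *
print(manip.read_state()['ft_torque'])"
```

```text
time: 28.65
tcp_pos: [0.6538, -0.1959, 0.1971]
orientation: [179.9, 0.0, 107.2]
force: [0.6, 0.8, 1.8]
finger_gap: 0.256
grip_force: 44.5
time: 29.25
tcp_pos: [0.6539, -0.1968, 0.1971]
orientation: [179.8, 0.1, 87.2]
force: [0.1, 0.4, 5.2]
finger_gap: 0.256
grip_force: 44.5
[-0.09857196 -0.14597959  0.01304435]
```

Scaled: 0.001 m is 0.0017, 8 degrees is 0.0889.

```bash
echo '[{"aperture":0, "tz":0.0017, "wz":0.0333}, {"aperture":0, "tz":0.0017, "wz":0.0667}, {"aperture":0, "tz":0.0017, "wz":0.0889}, {"aperture":0, "tz":0.0017, "wz":0.0889}]' | python3 nudge.py;python3 -c "
from h import *
print(manip.read_state()['ft_torque'])"; echo '[{"aperture":0.26, "tz":-0.0017}, {"aperture":0.45, "tz":-0.0033}, {"aperture":0.45, "tz":-0.0033}, {"aperture":0.45, "tz":-0.0033}, {"aperture":0.45, "tz":-0.0667}, {"aperture":0.45, "tz":-0.1333}, {"aperture":0.45, "tz":-0.2}, {"aperture":0.45, "tz":-0.2}]' | python3 nudge.py;  python3 go.py .4664 .3225 .32 151.4
```

```text
time: 29.65
tcp_pos: [0.6543, -0.1972, 0.1971]
orientation: [179.7, 0.1, 79.4]
force: [0.3, 0.4, 8.7]
finger_gap: 0.257
grip_force: 44.6
[-0.24825733  0.15617405  0.36507266]
time: 30.45
tcp_pos: [0.6554, -0.1968, 0.321]
orientation: [179.3, 0.0, 79.1]
force: [0.8, -0.2, -0.4]
finger_gap: 0.451
grip_force: 0.0
tool shift [ 0.4741 -0.2839 -0.0027] rotvec [  0.6   0.5 -72.3] pos [ 0.6554 -0.1968  0.321 ] [179.3   0.   79.1] F [ 0.8 -0.2 -0.4] q [19. 35. -9. 67.  5. 77.  0.] t 30.4
```

Scaled: 0.32 m is 0.5333, -0.06 m is -0.1, -64 degrees is -0.7111.

```bash
echo '[{"aperture":0.6, "tx":0.0667, "ty":-0.05, "wz":-0.0889}, {"aperture":0.6, "tx":0.1333, "ty":-0.1, "wz":-0.1778}, {"aperture":0.7, "tx":0.2, "ty":-0.1333, "wz":-0.2667}, {"aperture":0.8, "tx":0.2667, "ty":-0.1667, "wz":-0.3556}, {"aperture":0.9, "tx":0.3333, "ty":-0.2, "wz":-0.4444}, {"aperture":1, "tx":0.4, "ty":-0.2333, "wz":-0.5333}, {"aperture":1, "tx":0.4667, "ty":-0.2667, "wz":-0.6222}, {"aperture":1, "tx":0.5333, "ty":-0.3167, "wz":-0.7111}]' | python3 nudge.py; echo '[{"aperture":1, "tx":-0.0333, "ty":-0.0667, "wz":-0.0889}, {"aperture":1, "tx":-0.0667, "ty":-0.1333, "wz":-0.0922}, {"aperture":1, "tx":-0.1, "ty":-0.2, "wz":-0.0922}, {"aperture":1, "tx":-0.1, "ty":-0.2, "wz":-0.0922}]' | python3 nudge.py; python3 go.py .4664 .3225 .32 151.4
```

```text
time: 31.25
tcp_pos: [0.5264, 0.1546, 0.3132]
orientation: [-179.9, -0.0, 143.4]
force: [1.1, 0.4, -0.5]
finger_gap: 0.995
grip_force: 0.0
time: 31.65
tcp_pos: [0.5015, 0.0137, 0.3128]
orientation: [-179.6, -0.0, 150.7]
force: [-0.9, -0.3, -0.2]
finger_gap: 1.0
grip_force: 0.0
tool shift [ 0.1817  0.2521 -0.0088] rotvec [-0.4 -0.  -0.7] pos [0.5015 0.0137 0.3128] [-179.6   -0.   150.7] F [-0.9 -0.3 -0.2] q [ 17.  20. -29.  98.  11.  66.  45.] t 31.6
```

My second row set went the wrong way, with no harm done. Correcting, and checking the first cap from the top.

Scaled: 0.252 m is 0.42, 0.1817 m is 0.3028, -0.7 degrees is -0.0078.

```bash
python3 -c "
from h import *
s=snap('top');im=s['image'][:,:,::-1];f=lambda x,y:cv2.resize(im[y:y+60,x:x+78],None,fx=5,fy=5,interpolation=cv2.INTER_CUBIC)
cv2.imwrite('pics/c6.png',np.hstack([f(110,202),f(280,132)]))"; echo '[{"aperture":1, "tx":0.05, "ty":0.0667}, {"aperture":1, "tx":0.1, "ty":0.1333}, {"aperture":1, "tx":0.15, "ty":0.2}, {"aperture":1, "tx":0.2, "ty":0.2667}, {"aperture":1, "tx":0.25, "ty":0.3333}, {"aperture":1, "tx":0.2833, "ty":0.4}, {"aperture":1, "tx":0.3028, "ty":0.42, "wz":-0.0078}, {"aperture":1, "tx":0.3028, "ty":0.42, "tz":0.0833, "wz":-0.0078}]' | python3 nudge.py; python3 go.py .4664 .3225 .07 151.4
```

```text
time: 32.5
tcp_pos: [0.4638, 0.3389, 0.2693]
orientation: [179.1, 0.1, 152.6]
force: [0.6, -0.5, -0.5]
finger_gap: 0.999
grip_force: 0.0
tool shift [-0.0094 -0.0165  0.1991] rotvec [0.9 0.1 1.2] pos [0.4638 0.3389 0.2693] [1.791e+02 1.000e-01 1.526e+02] F [ 0.6 -0.5 -0.5] q [-17.  29. -33.  92.  17.  64.   8.] t 32.5
```

View pics/c6.png

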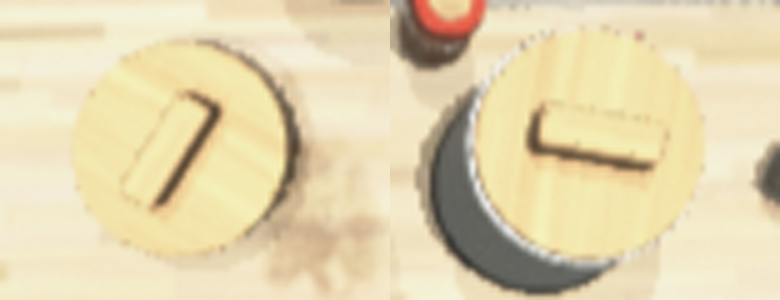

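The right pot's cap sits flat with an even rim line. Cap 0 has not moved, with its bar at crop (167,146).

Scaled: 0.1 m is 0.1667, 0.08 m is 0.1333.

```bash
echo '[{"aperture":1}, {"aperture":1, "tz":0.0667}, {"aperture":1, "tz":0.1333}, {"aperture":1, "tz":0.1667}, {"aperture":1, "tz":0.1667}, {"aperture":1, "tz":0.1667}]' | python3 nudge.py; python3 go.py .4664 .3225 .07 151.4
```

```text
time: 33.1
tcp_pos: [0.4649, 0.3304, 0.1658]
orientation: [179.9, 0.0, 152.0]
force: [0.9, 0.6, -0.4]
finger_gap: 0.998
grip_force: 0.0
tool shift [-0.005  -0.0064  0.0958] rotvec [0.1 0.  0.6] pos [0.4649 0.3304 0.1658] [179.9   0.  152. ] F [ 0.9  0.6 -0.4] q [-19.  35. -30.  99.  21.  51.   4.] t 33.1
```

Scaled: 0.06 m is 0.1, 0.03 m is 0.05, 0.6 degrees is 0.0067.

```bash
echo '[{"aperture":1, "tx":-0.0083, "ty":-0.0107, "tz":0.05, "wz":0.0067}, {"aperture":1, "tx":-0.0083, "ty":-0.0107, "tz":0.1, "wz":0.0067}, {"aperture":1, "tx":-0.0083, "ty":-0.0107, "tz":0.1, "wz":0.0067}, {"aperture":1, "tx":-0.0083, "ty":-0.0107, "tz":0.1, "wz":0.0067}]' | python3 nudge.py; python3 go.py .4664 .3225 .07 151.4
```

```text
time: 33.5
tcp_pos: [0.4663, 0.3232, 0.1063]
orientation: [179.8, 0.0, 151.5]
force: [-0.7, 0.5, -0.7]
finger_gap: 1.0
grip_force: 0.0
tool shift [-0.0003 -0.0007  0.0363] rotvec [0.2 0.  0.1] pos [0.4663 0.3232 0.1063] [179.8   0.  151.5] F [-0.7  0.5 -0.7] q [-20.  39. -27. 103.  25.  44.   2.] t 33.5
```

Scaled: 0.036 m is 0.06, 0.02 m is 0.0333.

```bash
echo '[{"aperture":1, "ty":-0.0012, "tz":0.0333}, {"aperture":1, "ty":-0.0012, "tz":0.06}, {"aperture":1, "ty":-0.0012, "tz":0.06}, {"aperture":0, "ty":-0.0012, "tz":0.06}, {"aperture":0, "ty":-0.0012, "tz":0.06}, {"aperture":0, "ty":-0.0012, "tz":0.06}, {"aperture":0, "ty":-0.0012, "tz":0.06}, {"aperture":0, "ty":-0.0012, "tz":0.06}]' | python3 nudge.py 45;  echo '[{"aperture":0}, {"aperture":0}, {"aperture":0}, {"aperture":0}, {"aperture":0}]' | python3 nudge.py; echo '[{"aperture":0, "tz":-0.0333}, {"aperture":0, "tz":-0.1}, {"aperture":0, "tz":-0.1833}, {"aperture":0, "tz":-0.2667}, {"aperture":0, "tz":-0.3333}, {"aperture":0, "tz":-0.3833}, {"aperture":0, "tz":-0.4}, {"aperture":0, "tz":-0.4}]' | python3 nudge.py;python3 go.py .6264 .218 .31 151.4
```

```text
time: 34.3
tcp_pos: [0.4652, 0.3217, 0.0687]
orientation: [180.0, 0.0, 151.5]
force: [0.3, -0.2, 0.7]
finger_gap: 0.617
grip_force: 0.0
time: 34.8
tcp_pos: [0.4651, 0.322, 0.0684]
orientation: [179.9, -0.0, 151.5]
force: [0.3, 0.5, -0.9]
finger_gap: 0.259
grip_force: 44.2
time: 35.6
tcp_pos: [0.4651, 0.3215, 0.3087]
orientation: [179.9, 0.0, 151.5]
force: [-0.1, -0.1, -2.4]
finger_gap: 0.252
grip_force: 44.2
tool shift [-0.1912 -0.014  -0.0011] rotvec [0.1 0.  0.1] pos [0.4651 0.3215 0.3087] [179.9   0.  151.5] F [-0.1 -0.1 -2.4] q [-16.  27. -33.  89.  15.  69.  10.] t 35.6
```

Scaled: -0.191 m is -0.3183, -0.18 m is -0.3.

```bash
echo '[{"aperture":0, "tx":-0.05, "ty":-0.0033}, {"aperture":0, "tx":-0.1, "ty":-0.0067}, {"aperture":0, "tx":-0.15, "ty":-0.01}, {"aperture":0, "tx":-0.2, "ty":-0.0133}, {"aperture":0, "tx":-0.25, "ty":-0.0167}, {"aperture":0, "tx":-0.3, "ty":-0.0217}, {"aperture":0, "tx":-0.3183, "ty":-0.0233}, {"aperture":0, "tx":-0.3183, "ty":-0.0233, "tz":0.0167}]' | python3 nudge.py;echo '[{"aperture":0, "tz":0.0167}, {"aperture":0, "tz":0.0333}, {"aperture":0, "tz":0.05}, {"aperture":0, "tz":0.0667}, {"aperture":0, "tz":0.0833}, {"aperture":0, "tz":0.0917}, {"aperture":0, "tz":0.0917}]' | python3 nudge.py;python3 go.py .6264 .218 .227 151.4; python3 -c "
from h import *
s=snap('scene');cv2.imwrite('pics/c7.png',cv2.resize(s['image'][150:260,130:270,::-1],None,fx=5,fy=5,interpolation=cv2.INTER_CUBIC))"
```

```text
time: 36.4
tcp_pos: [0.6271, 0.2166, 0.2963]
orientation: [-179.9, -0.0, 151.3]
force: [0.6, 1.1, -2.3]
finger_gap: 0.257
grip_force: 44.2
time: 37.1
tcp_pos: [0.6258, 0.2177, 0.2423]
orientation: [-179.9, -0.1, 151.5]
force: [-0.2, -0.1, -2.2]
finger_gap: 0.254
grip_force: 44.2
tool shift [-0.0004  0.0005  0.0153] rotvec [-0.1 -0.1  0.1] pos [0.6258 0.2177 0.2423] [-1.799e+02 -1.000e-01  1.515e+02] F [-0.2 -0.1 -2.2] q [ -5.  39. -30.  78.  20.  69.  25.] t 37.1
```

View pics/c7.png

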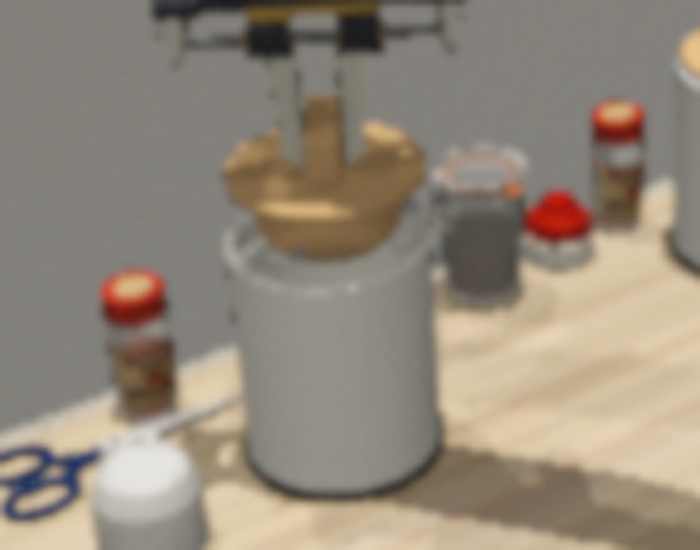

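The cap is level over the left pot (flange centre at crop x 323, expected about 328), so it is within 2–3 mm. Lowering it gently.

Scaled: 0.015 m is 0.025, 0.01 m is 0.0167.

```bash
echo '[{"aperture":0, "tz":0.0083}, {"aperture":0, "tz":0.0167}, {"aperture":0, "tz":0.025}, {"aperture":0, "tz":0.025}]' | python3 nudge.py;echo '[{"aperture":0, "tz":0.0033}, {"aperture":0, "tz":0.0067}, {"aperture":0, "tz":0.0067}]' | python3 nudge.py;echo '[{"aperture":0, "tz":0.0033}, {"aperture":0, "tz":0.0067}, {"aperture":0, "tz":0.0067}]' | python3 nudge.py
```

```text
time: 37.55
tcp_pos: [0.6258, 0.2178, 0.2273]
orientation: [-179.9, -0.1, 151.5]
force: [-0.6, -0.3, -2.7]
finger_gap: 0.254
grip_force: 44.2
time: 37.85
tcp_pos: [0.6261, 0.218, 0.2241]
orientation: [-180.0, -0.0, 151.5]
force: [1.2, 0.5, -2.8]
finger_gap: 0.256
grip_force: 44.2
time: 38.15
tcp_pos: [0.626, 0.2179, 0.2199]
orientation: [-180.0, -0.0, 151.5]
force: [-0.4, -0.3, -2.0]
finger_gap: 0.259
grip_force: 44.2
```

Scaled: 0.003 m is 0.005, 0.002 m is 0.0033.

```bash
echo '[{"aperture":0, "tz":0.0033}, {"aperture":0, "tz":0.005}, {"aperture":0, "tz":0.005}]' | python3 nudge.py;echo '[{"aperture":0, "tz":0.0033}, {"aperture":0, "tz":0.005}, {"aperture":0, "tz":0.005}]' | python3 nudge.py; echo '[{"aperture":0, "tz":0.0017}, {"aperture":0, "tz":0.0033}, {"aperture":0, "tz":0.0033}]' | python3 nudge.py
```

```text
time: 38.45
tcp_pos: [0.6261, 0.218, 0.2171]
orientation: [-180.0, -0.0, 151.5]
force: [0.7, -0.6, -2.2]
finger_gap: 0.256
grip_force: 44.2
time: 38.75
tcp_pos: [0.6263, 0.218, 0.2142]
orientation: [180.0, 0.0, 151.5]
force: [0.5, -0.7, -2.5]
finger_gap: 0.258
grip_force: 44.2
time: 39.05
tcp_pos: [0.6263, 0.218, 0.2123]
orientation: [180.0, 0.0, 151.5]
force: [0.0, -1.1, -2.2]
finger_gap: 0.259
grip_force: 44.2
```

Scaled: 0.002 m is 0.0033, 0.001 m is 0.0017.

```bash
echo '[{"aperture":0, "tz":0.0017}, {"aperture":0, "tz":0.0033}, {"aperture":0, "tz":0.0033}]' | python3 nudge.py; echo '[{"aperture":0, "tz":0.0017}, {"aperture":0, "tz":0.0033}, {"aperture":0, "tz":0.0033}]' | python3 nudge.py
```

```text
time: 39.35
tcp_pos: [0.6264, 0.2182, 0.2116]
orientation: [180.0, 0.1, 151.5]
force: [-0.5, -0.8, 4.7]
finger_gap: 0.254
grip_force: 44.2
time: 39.65
tcp_pos: [0.6265, 0.2182, 0.2115]
orientation: [179.9, 0.1, 151.5]
force: [-2.0, -1.4, 11.7]
finger_gap: 0.254
grip_force: 44.2
```

Contact is at 15 mm above home. Now I turn anticlockwise, easing off as it climbs.

Scaled: -0.001 m is -0.0017, -16 degrees is -0.1778.

```bash
echo '[{"aperture":0, "tz":-0.0017, "wz":-0.0444}, {"aperture":0, "tz":-0.0017, "wz":-0.0889}, {"aperture":0, "tz":-0.0017, "wz":-0.1333}, {"aperture":0, "tz":-0.0017, "wz":-0.1778}, {"aperture":0, "tz":-0.0017, "wz":-0.1778}]' | python3 nudge.py; echo '[{"aperture":0, "wz":-0.0444}, {"aperture":0, "wz":-0.0889}, {"aperture":0, "tz":-0.0017, "wz":-0.1333}, {"aperture":0, "tz":-0.0017, "wz":-0.1333}]' | python3 nudge.py; echo '[{"aperture":0, "wz":-0.0444}, {"aperture":0, "tz":-0.0017, "wz":-0.0889}, {"aperture":0, "tz":-0.0017, "wz":-0.0889}]' | python3 nudge.py
```

```text
time: 40.15
tcp_pos: [0.6274, 0.2188, 0.2128]
orientation: [179.8, 0.2, 167.4]
force: [-1.9, -0.6, 10.7]
finger_gap: 0.258
grip_force: 44.4
time: 40.55
tcp_pos: [0.6277, 0.219, 0.2146]
orientation: [179.8, 0.3, 179.4]
force: [-1.5, -1.1, 13.8]
finger_gap: 0.26
grip_force: 44.4
time: 40.85
tcp_pos: [0.6279, 0.219, 0.216]
orientation: [179.9, 0.4, -172.6]
force: [-1.5, -0.6, 14.8]
finger_gap: 0.26
grip_force: 44.4
```

Scaled: -0.001 m is -0.0017, -8 degrees is -0.0889.

```bash
echo '[{"aperture":0, "wz":-0.0444}, {"aperture":0, "tz":-0.0017, "wz":-0.0889}, {"aperture":0, "tz":-0.0017, "wz":-0.0889}]' | python3 nudge.py; echo '[{"aperture":0, "wz":-0.0444}, {"aperture":0, "tz":-0.0017, "wz":-0.0889}, {"aperture":0, "tz":-0.0017, "wz":-0.0889}]' | python3 nudge.py;echo '[{"aperture":0, "wz":-0.0444}, {"aperture":0, "tz":-0.0017, "wz":-0.0889}, {"aperture":0, "tz":-0.0017, "wz":-0.0889}]' | python3 nudge.py
```

```text
time: 41.15
tcp_pos: [0.628, 0.2192, 0.2172]
orientation: [179.9, 0.4, -164.6]
force: [-2.7, -0.5, 15.3]
finger_gap: 0.258
grip_force: 44.5
time: 41.45
tcp_pos: [0.6281, 0.2195, 0.2184]
orientation: [179.9, 0.5, -156.6]
force: [-2.6, -0.6, 14.2]
finger_gap: 0.26
grip_force: 44.5
time: 41.75
tcp_pos: [0.6281, 0.2199, 0.2181]
orientation: [179.9, 0.5, -148.5]
force: [1.0, -0.6, 10.4]
finger_gap: 0.256
grip_force: 44.3
```

Scaled: -8 degrees is -0.0889.

```bash
echo '[{"aperture":0, "wz":-0.0444}, {"aperture":0, "wz":-0.0889}, {"aperture":0, "wz":-0.0889}]' | python3 nudge.py; echo '[{"aperture":0, "wz":-0.0333}, {"aperture":0, "wz":-0.0667}, {"aperture":0, "wz":-0.0667}]' | python3 nudge.py;echo '[{"aperture":0, "wz":-0.0333}, {"aperture":0, "wz":-0.0667}, {"aperture":0, "wz":-0.0667}]' | python3 nudge.py; python3 go.py .6264 .218 .227 -140|grep -o "q .*"
```

```text
time: 42.05
tcp_pos: [0.6262, 0.2179, 0.2135]
orientation: [180.0, -0.0, -140.5]
force: [1.2, -0.1, -2.9]
finger_gap: 0.257
grip_force: 44.4
time: 42.35
tcp_pos: [0.6261, 0.2184, 0.2137]
orientation: [179.9, 0.0, -134.6]
force: [0.5, 0.4, -2.7]
finger_gap: 0.255
grip_force: 44.4
time: 42.65
tcp_pos: [0.6265, 0.2182, 0.214]
orientation: [180.0, 0.0, -128.6]
force: [0.4, 0.7, -1.7]
finger_gap: 0.254
grip_force: 44.4
q [  4.  45. -50.  80.  35.  71.  93.] t 42.6
```

Scaled: 0.01 m is 0.0167, 0.008 m is 0.0133, 5 degrees is 0.0556.

```bash
echo '[{"aperture":0, "tz":0.0033, "wz":0.0333}, {"aperture":0, "tz":0.0067, "wz":0.0556}, {"aperture":0, "tz":0.01, "wz":0.0556}, {"aperture":0, "tz":0.0133, "wz":0.0556}, {"aperture":0, "tz":0.0167, "wz":0.0556}, {"aperture":0, "tz":0.0167, "wz":0.0556}]' | python3 nudge.py; echo '[{"aperture":0, "tz":0.0017}, {"aperture":0, "tz":0.0017, "wz":0.0444}, {"aperture":0, "tz":0.0017, "wz":0.0889}, {"aperture":0, "tz":0.0017, "wz":0.1333}, {"aperture":0, "tz":0.0017, "wz":0.1778}, {"aperture":0, "tz":0.0017, "wz":0.2222}, {"aperture":0, "tz":0.0017, "wz":0.2222}]' | python3 nudge.py
```

```text
time: 43.25
tcp_pos: [0.6262, 0.2183, 0.2041]
orientation: [180.0, 0.0, -133.5]
force: [0.7, 1.1, -1.8]
finger_gap: 0.254
grip_force: 44.4
time: 43.95
tcp_pos: [0.6266, 0.2178, 0.2034]
orientation: [-180.0, 0.0, -153.5]
force: [2.3, 1.1, -3.5]
finger_gap: 0.26
grip_force: 44.4
```

Scaled: 0.003 m is 0.005, 0.002 m is 0.0033, 20 degrees is 0.2222.

```bash
echo '[{"aperture":0, "tz":0.0017, "wz":0.0444}, {"aperture":0, "tz":0.0033, "wz":0.0889}, {"aperture":0, "tz":0.0033, "wz":0.1333}, {"aperture":0, "tz":0.005, "wz":0.1778}, {"aperture":0, "tz":0.005, "wz":0.2222}, {"aperture":0, "tz":0.005, "wz":0.2222}]' | python3 nudge.py; echo '[{"aperture":0, "tz":0.0017, "wz":0.0444}, {"aperture":0, "tz":0.0033, "wz":0.0889}, {"aperture":0, "tz":0.005, "wz":0.1333}, {"aperture":0, "tz":0.005, "wz":0.1778}, {"aperture":0, "tz":0.005, "wz":0.2222}, {"aperture":0, "tz":0.005, "wz":0.2222}]' | python3 nudge.py
```

```text
time: 44.55
tcp_pos: [0.6261, 0.218, 0.2003]
orientation: [-180.0, -0.0, -173.4]
force: [1.8, 1.2, -2.4]
finger_gap: 0.258
grip_force: 44.4
time: 45.15
tcp_pos: [0.6259, 0.2179, 0.1972]
orientation: [-180.0, -0.0, 166.6]
force: [0.9, 0.4, -1.9]
finger_gap: 0.259
grip_force: 44.4
```

Scaled: 0.002 m is 0.0033, 0.001 m is 0.0017, 12 degrees is 0.1333.

```bash
echo '[{"aperture":0, "tz":0.0017, "wz":0.0444}, {"aperture":0, "tz":0.0033, "wz":0.0889}, {"aperture":0, "tz":0.0033, "wz":0.1333}, {"aperture":0, "tz":0.0033, "wz":0.1333}]' | python3 nudge.py; python3 -c "
from h import *
print(manip.read_state()['ft_torque'])"; echo '[{"aperture":0, "tz":0.0017, "wz":0.0444}, {"aperture":0, "tz":0.0017, "wz":0.0889}, {"aperture":0, "tz":0.0017, "wz":0.1111}, {"aperture":0, "tz":0.0017, "wz":0.1111}]' | python3 nudge.py;python3 -c "
from h import *
print(manip.read_state()['ft_torque'])"
```

```text
time: 45.55
tcp_pos: [0.6265, 0.2177, 0.1963]
orientation: [-180.0, 0.1, 154.6]
force: [0.9, -0.5, 1.9]
finger_gap: 0.258
grip_force: 44.4
[-0.39227359 -0.27731784 -0.02473204]
time: 45.95
tcp_pos: [0.6265, 0.218, 0.1962]
orientation: [180.0, 0.1, 144.7]
force: [0.0, -1.7, 5.3]
finger_gap: 0.251
grip_force: 44.9
[-0.41395744  0.04757789  0.00698693]
```

Scaled: 6 degrees is 0.0667.

```bash
echo '[{"aperture":0, "wz":0.0333}, {"aperture":0, "wz":0.0667}, {"aperture":0, "wz":0.0667}]' | python3 nudge.py;python3 -c "
from h import *
print(manip.read_state()['ft_torque'])"; echo '[{"aperture":0.26, "tz":-0.0017}, {"aperture":0.45, "tz":-0.0017}, {"aperture":0.45, "tz":-0.0017}, {"aperture":0.45, "tz":-0.0017}, {"aperture":0.45, "tz":-0.0667}, {"aperture":0.45, "tz":-0.1333}, {"aperture":0.45, "tz":-0.2}, {"aperture":0.45, "tz":-0.2}]' | python3 nudge.py;echo '[{"aperture":1, "tx":0.0667}, {"aperture":1, "tx":0.1333}, {"aperture":1, "tx":0.2}, {"aperture":1, "tx":0.2667}, {"aperture":1, "tx":0.2667, "ty":-0.0667}, {"aperture":1, "tx":0.2667, "ty":-0.1333}, {"aperture":1, "tx":0.2667, "ty":-0.2}, {"aperture":1, "tx":0.2667, "ty":-0.2}]' | python3 nudge.py; python3 -c "
from h import *
s=snap('top');im=s['image'][:,:,::-1];f=lambda x,y:cv2.resize(im[y:y+60,x:x+78],None,fx=5,fy=5,interpolation=cv2.INTER_CUBIC)
s2=snap('scene')['image'][:,:,::-1];g=lambda x,y:cv2.resize(s2[y:y+60,x:x+78],None,fx=5,fy=5,interpolation=cv2.INTER_CUBIC)
cv2.imwrite('pics/c8.png',np.vstack([np.hstack([f(135,145),f(280,132)]),np.hstack([g(160,175),g(240,145)])]))"
```

```text
time: 46.25
tcp_pos: [0.6265, 0.2179, 0.1962]
orientation: [180.0, 0.1, 138.7]
force: [0.6, -2.4, 6.3]
finger_gap: 0.255
grip_force: 44.9
[-0.47738521  0.04737174  0.01587607]
time: 47.05
tcp_pos: [0.6282, 0.2203, 0.3211]
orientation: [179.3, 0.2, 138.5]
force: [-0.1, -0.2, 0.6]
finger_gap: 0.449
grip_force: 0.0
time: 47.85
tcp_pos: [0.423, 0.23, 0.3133]
orientation: [-179.6, 0.1, 138.4]
force: [0.6, 0.3, -0.4]
finger_gap: 0.996
grip_force: 0.0
```

View pics/c8.png

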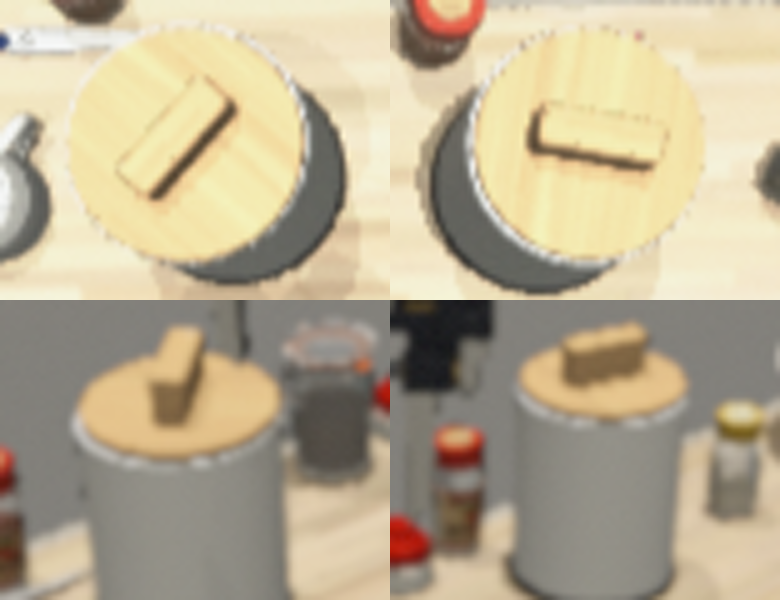

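Both caps sit flat on their rims with nothing left loose, and the arm is clear. Handing in.

```bash
python3 -c "
from plant import manip, vision, workorder
print(workorder.close_job())"
```

```text
the job is handed in; nothing more can be done
None
```

The loose garlic bulb is in the garlic pot and both loose lemons are in the lemon pot (the fourth item was absent). Both caps are screwed home and released, and the job was handed in at about 48 s; the hand-in call gave no verdict.

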